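# Put the empty cells on charge

## Task

Put the empty cells on charge: take the charged blue cell out of the charger and lay it in the brass bowl, and seat every loose green cell in a bay of its own, flat end pressed back against the spring and nub end rolled down until it lies home under the retaining lip. Turn the time dial until its white pointer stands at the long orange mark; when all that is done, press the green start button fully down and let it go. Leave the tea box and the lemon where they are.

Things in the scene. Friction and masses are not known exactly. Their poses are not given: they have to be found in the camera images.
- charger: Pale grey charger fixed on the worktop, 315 mm wide (y), 116 mm deep (x), origin under its middle. Its x axis points from its contact side (nearer the robot) to its spring side, z up. To its +y end: four bays, 52 mm apart, each for one cell lying along x. Its -y end, beyond y = -65 mm: raised control pod, top 28 mm above the worktop, with dial and start button.
- spring1_face (a point): Middle of the free end disc (16 mm across) of the coil spring at the +x end of bay 1, 25 mm above the worktop, 22 mm to +x of point bay1; all bays alike. It slides only along x, giving way up to 20 mm: 1.8 N at first, then 0.45 N per mm. Behind it a housing, 36 mm high, whose face is 45 mm to +x of point bay1. The point moves with the disc.
- lip1 (a point): Middle of the lower edge of the black retaining lip over the -x end of bay 1; all bays alike. The lip, 20 mm wide and 4 mm thick, overhangs the bay by 5 mm: this edge is 20 mm to -x of point bay1, 39.5 mm above the worktop (its top 43.5 mm); the contact plate stands 5 mm behind it.
- dial (a joint): Charging time dial on the pod. Value = angle of its white pointer, clockwise seen from above, from the charger's -x direction (0: pointing to -x, 1.57: to +y, 3.14: to +x, 4.71: to -y of the charger); stops at 0 and 6.28; stays where left (friction 0.03 N m). White ticks from 0.8 to 5.8 every 0.5; the one at 4.8 is the long thick orange mark.
- dial_grip (a point): On the dial's axis, 65 mm above the worktop, inside its bar grip: bar 34 mm long, 14 mm thick, 32 mm high, top 72 mm above the worktop, on a disc 36 mm across. The point turns with the knob: its x axis lies along the bar; the white pointer line is on the -x half of the bar's top.
- start (a joint): Green round start button on the pod, 18 mm across; value = how far it is pressed, 0 to 5 mm, springs back (about 5 N fully down).
- start_top (a point): Top of the start button, about 49 mm above the worktop, on its axis; it moves down with the button, which is pressed straight down.
- cell_a: Discharged C cell, 26 mm across, 50 mm long with its nub, 70 g: green jacket, orange band and small steel nub at the positive end, flat steel negative end. Origin at its centre; its x axis is the cell's axis and points to the nub. Lies on its side on the worktop. May be absent (None from the start).
- cell_a_plus (a point): Tip of the nub (positive end) of cell_a, 25 mm from its centre.
- cell_b: Discharged C cell, 26 mm across, 50 mm long with its nub, 70 g: green jacket, orange band and small steel nub at the positive end, flat steel negative end. Origin at its centre; its x axis is the cell's axis and points to the nub. Lies on its side on the worktop. May be absent (None from the start).
- cell_b_plus (a point): Tip of the nub (positive end) of cell_b, 25 mm from its centre.
- cell_c: Discharged C cell, 26 mm across, 50 mm long with its nub, 70 g: green jacket, orange band and small steel nub at the positive end, flat steel negative end. Origin at its centre; its x axis is the cell's axis and points to the nub. Lies on its side on the worktop. May be absent (None from the start).
- cell_c_plus (a point): Tip of the nub (positive end) of cell_c, 25 mm from its centre.
- cell_d: Discharged C cell, 26 mm across, 50 mm long with its nub, 70 g: green jacket, orange band and small steel nub at the positive end, flat steel negative end. Origin at its centre; its x axis is the cell's axis and points to the nub. Lies on its side on the worktop. May be absent (None from the start).
- cell_d_plus (a point): Tip of the nub (positive end) of cell_d, 25 mm from its centre.
- bay1 (a point): Bay 1 (1 is at the charger's +y end, 4 next to the pod): centre of a seated cell, 25 mm above the worktop, 25 mm short of the contact plate; axes as the charger's, nub to -x. Its floor is 12 mm above the worktop; ribs 4 mm high either side, 21 mm apart, keep the cell from rolling.
- bay2 (a point): Bay 2 (1 is at the charger's +y end, 4 next to the pod): centre of a seated cell, 25 mm above the worktop, 25 mm short of the contact plate; axes as the charger's, nub to -x. A cell goes in nose up by about 30 degrees, flat end first against the spring disc, pushes it back about 13 mm, then its nose is rolled down past the lip; let go, the spring pushes it home.
- bay3 (a point): Bay 3 (1 is at the charger's +y end, 4 next to the pod): centre of a seated cell, 25 mm above the worktop, 25 mm short of the contact plate; axes as the charger's, nub to -x. The flat end must stay 8 to 12 mm (towards +x) behind its home place while the nose passes the lip.
- bay4 (a point): Bay 4 (1 is at the charger's +y end, 4 next to the pod): centre of a seated cell, 25 mm above the worktop, 25 mm short of the contact plate; axes as the charger's, nub to -x.
- tea_box: Black tea box, 68 x 136 x 69 mm, a bystander; origin under its middle.
- lemon: Lemon, 78 mm long, a bystander; origin underneath.
- full_1: Charged C cell, same size and make as cell_a but with a blue jacket; origin at its centre, x axis to the nub. Starts home in bay 1, under the lip, held by the spring with about 3 N. Either full_1 or full_3 is there, the other is absent (None).
- full_3: Charged C cell, same size and make as cell_a but with a blue jacket; origin at its centre, x axis to the nub. Starts home in bay 3, under the lip, held by the spring with about 3 N. Either full_1 or full_3 is there, the other is absent (None).
- bowl: Brass bowl, 135 mm across the rim, 52 mm high, loose; origin under its middle. For the charged cell.
Not all that is in view belongs to the job. What is shaped like the full_3 but pink is not meant. What is shaped like the cell_c but red is not meant.

How it is judged:
On the way, in this order (a step that is already met when the one before it is completed fails the run):
1. the blue cell lies in the bowl, every green cell that is there lies home in a bay and the dial stands at the orange mark (((distance between cell_a and bay1 below 0.004 m and angle between the x axis of cell_a and the x axis of bay1, either way round below 0.12 rad and x of cell_a_plus in the frame of bay1 below -0.02 m) or (distance between cell_a and bay2 below 0.004 m and angle between the x axis of cell_a and the x axis of bay2, either way round below 0.12 rad and x of cell_a_plus in the frame of bay2 below -0.02 m) or (distance between cell_a and bay3 below 0.004 m and angle between the x axis of cell_a and the x axis of bay3, either way round below 0.12 rad and x of cell_a_plus in the frame of bay3 below -0.02 m) or (distance between cell_a and bay4 below 0.004 m and angle between the x axis of cell_a and the x axis of bay4, either way round below 0.12 rad and x of cell_a_plus in the frame of bay4 below -0.02 m)) and ((distance between cell_b and bay1 below 0.004 m and angle between the x axis of cell_b and the x axis of bay1, either way round below 0.12 rad and x of cell_b_plus in the frame of bay1 below -0.02 m) or (distance between cell_b and bay2 below 0.004 m and angle between the x axis of cell_b and the x axis of bay2, either way round below 0.12 rad and x of cell_b_plus in the frame of bay2 below -0.02 m) or (distance between cell_b and bay3 below 0.004 m and angle between the x axis of cell_b and the x axis of bay3, either way round below 0.12 rad and x of cell_b_plus in the frame of bay3 below -0.02 m) or (distance between cell_b and bay4 below 0.004 m and angle between the x axis of cell_b and the x axis of bay4, either way round below 0.12 rad and x of cell_b_plus in the frame of bay4 below -0.02 m)) and ((distance between cell_c and bay1 below 0.004 m and angle between the x axis of cell_c and the x axis of bay1, either way round below 0.12 rad and x of cell_c_plus in the frame of bay1 below -0.02 m) or (distance between cell_c and bay2 below 0.004 m and angle between the x axis of cell_c and the x axis of bay2, either way round below 0.12 rad and x of cell_c_plus in the frame of bay2 below -0.02 m) or (distance between cell_c and bay3 below 0.004 m and angle between the x axis of cell_c and the x axis of bay3, either way round below 0.12 rad and x of cell_c_plus in the frame of bay3 below -0.02 m) or (distance between cell_c and bay4 below 0.004 m and angle between the x axis of cell_c and the x axis of bay4, either way round below 0.12 rad and x of cell_c_plus in the frame of bay4 below -0.02 m)) and ((distance between cell_d and bay1 below 0.004 m and angle between the x axis of cell_d and the x axis of bay1, either way round below 0.12 rad and x of cell_d_plus in the frame of bay1 below -0.02 m) or (distance between cell_d and bay2 below 0.004 m and angle between the x axis of cell_d and the x axis of bay2, either way round below 0.12 rad and x of cell_d_plus in the frame of bay2 below -0.02 m) or (distance between cell_d and bay3 below 0.004 m and angle between the x axis of cell_d and the x axis of bay3, either way round below 0.12 rad and x of cell_d_plus in the frame of bay3 below -0.02 m) or (distance between cell_d and bay4 below 0.004 m and angle between the x axis of cell_d and the x axis of bay4, either way round below 0.12 rad and x of cell_d_plus in the frame of bay4 below -0.02 m)) and horizontal distance between each of full_1, full_3 and bowl below 0.055 m and height (world z) of each of full_1, full_3 below 0.06 m and value of joint dial between 4.67 and 4.93 rad), for 0.2 s.
2. with all green cells home, the blue one out and the time set, the start button is pressed down (all of step 1 and value of joint start above 0.0038 m), for 0.05 s.
At the end, for the whole second after the job is handed in: Blue cell in the bowl (centre within 55 mm of its axis, below 60 mm); each green cell at rest, home in its own bay (centre within 4 mm of the bay's site, axis within 0.12 rad of its x, nub to the contact plate); dial at 4.8 +-0.13; start button pressed over 3.8 mm after that, and up again (all of step 1 and linear speed of each of cell_a, cell_b, cell_c, cell_d below 0.02 m/s and value of joint start below 0.0015 m); the robot touches nothing.
It fails at once if the tea box is pushed more than 4 cm from its place (distance of tea_box from where it was at the start of the episode above 0.04 m).
It fails at once if the lemon is pushed more than 4 cm from its place (distance of lemon from where it was at the start of the episode above 0.04 m).
Of cell_a, cell_b, cell_c, cell_d only 3 to 4 are there at a start; the rules pass over those that are not, and their reading is None.
Of full_1, full_3 only 1 to 1 are there at a start; the rules pass over those that are not, and their reading is None.
At some moment in a run one of bowl may be knocked a few centimetres aside while the robot is not near it.
Once in a run the grip may slacken for a moment while it holds something.
It also fails if it takes over 210 s, if anything falls off the work surface, if the arm or the gripper's body presses on something with over 40 N, if the wrist force passes 120 N, or if a joint passes its speed limit or range.

## Robot

A 7-joint arm with a two-finger parallel gripper is mounted at the origin on a cart in front of the work surface, level with it; the furniture and walls round the work are solid. World frame = base frame: x ahead of the robot, y to its left, z up, the work surface at z = 0. Lengths are in m, angles in rad, forces in N, time in s.
With the tool pointing down it reaches from about 0.4 to 0.75 m from the base axis. Payload 19.5 kg.
Tool frame: the origin (TCP) lies where the fingers leave the gripper's body, on its centre line; the fingertips stand 73 mm ahead of it and the grasp point (between the pads) lies 54 mm ahead of it (manip.hold_point_z is the distance from the TCP to the grasp point, in m); z points along the fingers, y is the line along which they close (so a half turn about z gives the same grasp; the last joint's range is limited). The gripper opens to 85 mm and grips with 20 to 120 N. Pads are 22 mm wide; open, the fingers measure 114 mm over their backs; the gripper's body (76 mm by 85 mm) begins 54 mm behind the grasp point. The pads swing forward as they close: fully open they stand 13 mm farther back than shut.
Start: joints at [1.06, 0.707, -0.028, 1.485, 0.022, 0.951, -0.075], TCP at [0.26, -0.513, 0.304] pointing down, gripper open.
Joint ranges: [-2.71, 2.71], [-0.32, 2.16], [-1.57, 1.52], [0, 2.45], [-1.46, 4.6], [0, 2.02], [-2.83, 2.83]. Speed limits (rad/s): [1.89, 1.89, 2.57, 2.57, 3.01, 3.01, 3.01].

## Interface

Orientations are given as [roll, pitch, yaw] about the fixed x, y, z axes, in that order (R = Rz(yaw) Ry(pitch) Rx(roll)).
In Python, from rig import manip gives the robot as it stands.
- The arm moves only by the tool carry_out, never from a script. Its argument "plan" is one flat list of numbers, 4 for each row, row after row: the shift along the world's x, y, z in m, then the turn about the world's z in degrees. A call has 1 to 5 rows; each row shifts and turns the commanded pose from where the row before left it; what a row does not reach is not made up. A row lasts 1/12 s, in which the tool goes at most 41.7 mm and 7.16 degrees, less where a joint would pass 70% of its speed; a pose out of reach is approached as far as the arm can. A call is refused whole if a number of a shift passes 0.0417 or a number of a turn 7.16, either way. A call with a gripper value outside its range is refused whole. "fingers" is the gripper's target within -1 to 1 (shut at 1, half-way at 0, fully open at -1), set as the call begins (left out, the last holds). The fingers move at their own pace and stop on an object; "force" is the grip in N (left out, the last holds). Time passes only in rows, so rows that do not move let the fingers close. It gives the time, the measured TCP pose, the force, the opening and the grip force at its end, in the units of the state.
- manip.get_obs(): the state, without advancing time (a new reading comes with each control period).
- manip.capture(name): name is "scene" or "top"; returns a dict with "frame" (420x560x3 uint8, red, green, blue), "range_z" (420x560 float32, m along the optical axis (not along the pixel's ray), 0 where there is no reading), "K" (3x3 intrinsics, pixels), "rvec" (rotation vector, rad) and "tvec" (3), from world to camera coordinates, as OpenCV has them. Camera axes: x right, y down, z forward; pixel columns grow to the right and rows downward; lengths in m; the calibration is good to about 2 mm. A picture is of the moment at which its call begins.
- manip.job_done(): hands the job in; it is judged then, once.
The state is a dict: "time_s": time; "q": joint angles; "qvel": joint speeds; "joint_efforts": joint torques, N m; "tcp_pos": TCP position; "eef_rot": TCP orientation; "wrist_force": force on the tool from outside, world axes, zero at the start; "moment": the same for the moment, N m; "width": opening from 0.0 (shut) to 1.0 (fully open); "grasp_force": force on a finger pad.
Only numpy, scipy, OpenCV 4.12 (cv2) and the standard library are available. Lean on these libraries where they do the work, as an engineer would, in place of code of your own. Each camera call takes 0.05 s, during which the arm holds its last target. There are 200 camera calls.

## Working session

There is one attempt and no reset: what is moved stays moved. The work goes in short steps, Python scripts to look and compute and a tool call to move; the robot and the scene stay as the last step left them, time stands still between calls to the robot, and variables do not carry over. Pictures are saved under pics/ and viewed, at most 14 in all, crops included, and the job is handed in when it is done.

Besides the shell and the picture viewer there is one more tool, called after "Request:" in YAML: its name, and indented under it one key for each argument. carry_out: Moves the arm, as the interface text tells. Its arguments: {"type":"object","properties":{"plan":{"type":"array"},"fingers":{"type":"number"},"force":{"type":"number"}},"required":["plan"]}

```bash
ls; mkdir -p pics; python3 - <<'E'
from rig import manip
import cv2,numpy as np
o=manip.get_obs();print({k:np.round(v,3).tolist() for k,v in o.items()},manip.hold_point_z)
for n in("scene","top"):
    c=manip.capture(n);cv2.imwrite(f"pics/{n}0.png",c["frame"][:,:,::-1]);np.savez(f"{n}0.npz",**c)
    R=cv2.Rodrigues(np.array(c["rvec"]))[0];print(n,c["K"].tolist(),(-R.T@np.ravel(c["tvec"])).round(3),R.round(2).tolist())
E
```

```text
pics
{'time_s': 0.0, 'q': [1.06, 0.707, -0.028, 1.485, 0.022, 0.951, -0.076], 'qvel': [-0.002, 0.001, 0.001, -0.001, -0.001, 0.001, -0.002], 'joint_efforts': [-0.0, -88.321, 1.235, -23.617, 0.017, 0.007, 0.0], 'tcp_pos': [0.26, -0.513, 0.303], 'eef_rot': [-3.14, 0.0, 0.469], 'wrist_force': [-0.091, -0.63, 0.456], 'moment': [-0.027, -0.005, -0.0], 'grasp_force': 0.0, 'width': 0.997} 0.0539
scene [[448.8102893734651, 0.0, 278.0324588496415], [0.0, 448.8102893734651, 201.44907555713374], [0.0, 0.0, 1.0]] [-0.016  1.054  1.081] [[-0.87, -0.49, 0.01], [-0.31, 0.55, -0.77], [0.37, -0.68, -0.63]]
top [[539.5220340820659, 0.0, 281.53075840503635], [0.0, 539.5220340820659, 215.34394370758244], [0.0, 0.0, 1.0]] [0.28  0.003 1.581] [[-0.0, -1.0, 0.02], [-0.98, 0.0, -0.17], [0.17, -0.02, -0.98]]
```

View pics/scene0.png

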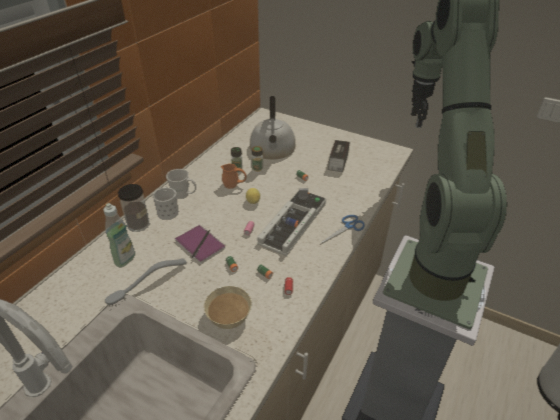

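View pics/top0.png

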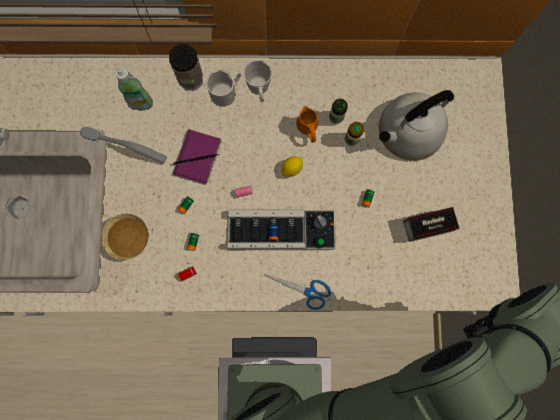

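The scene picture shows green cells at about (302,175), (232,264) and (265,271). The top picture shows green cells at (369,198), (186,205) and (193,241), and the blue cell in bay 3 at (273,230). What could be mistaken for them in the top picture: pink cell (243,191), red cell (187,273), green bottle (133,90) and green jar lids (340,110) and (356,133). I choose the three green-jacketed cells with orange bands.

```bash
cat > h.py <<'E'
import numpy as np,cv2
def cam(c):
    R=cv2.Rodrigues(np.array(c["rvec"]))[0];t=np.ravel(c["tvec"]);return np.array(c["K"]),R,t
def ray(c,uv,z):
    K,R,t=cam(c);o=-R.T@t;uv=np.atleast_2d(uv).astype(float)
    d=np.c_[(uv-K[:2,2])/K[0,0],np.ones(len(uv))]@R
    return o+d*((z-o[2])/d[:,2])[:,None]
def proj(c,P):
    K,R,t=cam(c);p=np.atleast_2d(P)@R.T+t;return p[:,:2]/p[:,2:]*K[0,0]+K[:2,2]
def cloud(c):
    K,R,t=cam(c);z=c["range_z"];v,u=np.indices(z.shape)
    p=np.stack([(u-K[0,2])/K[0,0]*z,(v-K[1,2])/K[0,0]*z,z],-1);return (p-t)@R
def blobs(c,lo,hi,amin=8):
    h=cv2.cvtColor(c["frame"],cv2.COLOR_RGB2HSV);m=cv2.inRange(h,lo,hi)
    n,l,s,ce=cv2.connectedComponentsWithStats(m)
    return [(ce[i],s[i,4],l==i) for i in range(1,n) if s[i,4]>=amin]
E
python3 - <<'E'
from h import *
t=dict(np.load("top0.npz"));s=dict(np.load("scene0.npz"))
C=cloud(t)
for nm,c in(("top",t),("scene",s)):
  C=cloud(c)
  for k,lo,hi in(("green",(40,90,30),(90,255,255)),("orange",(5,150,100),(18,255,255)),("blue",(100,120,40),(125,255,255))):
    for ce,a,m in blobs(c,lo,hi,5):
      if a<400: print(nm,k,ce.round(1),a,ray(c,ce,.02)[0].round(3),np.median(C[m],0).round(3))
f=t["frame"][:,:,::-1]
a=cv2.resize(f[175:265,165:265],(800,400)[::-1] and (400,360),interpolation=cv2.INTER_CUBIC)
a=cv2.resize(f[195:260,215:345],(780,390),interpolation=cv2.INTER_CUBIC)
b=np.hstack([cv2.resize(f[y-15:y+15,x-25:x+25],(260,156),interpolation=cv2.INTER_CUBIC) for x,y in((186,205),(193,241),(369,198))])
cv2.imwrite("pics/c1.png",np.vstack([a,b]))
E
```

```text
top green [130.5  88.2] 230 [0.95  0.437 0.02 ] [0.892 0.398 0.158]
top green [338.1 101.7] 15 [ 0.909 -0.197  0.02 ] [ 0.875 -0.186  0.104]
top green [341.8 106.5] 34 [ 0.893 -0.208  0.02 ] [ 0.859 -0.197  0.106]
top green [332.4 118.7] 19 [ 0.854 -0.178  0.02 ] [ 0.847 -0.176  0.035]
top green [356.1 128.1] 56 [ 0.824 -0.249  0.02 ] [ 0.794 -0.235  0.106]
top green [347.5 138.4] 11 [ 0.792 -0.222  0.02 ] [ 0.779 -0.218  0.048]
top green [351.4 142. ] 5 [ 0.781 -0.234  0.02 ] [ 0.772 -0.23   0.048]
top green [368.5 195.2] 81 [ 0.616 -0.281  0.02 ] [ 0.616 -0.28   0.023]
top green [186.5 202.8] 84 [0.594 0.257 0.02 ] [0.592 0.256 0.023]
top green [193.  239.1] 89 [0.486 0.235 0.02 ] [0.485 0.235 0.023]
top green [320.4 241. ] 43 [ 0.48  -0.136  0.02 ] [ 0.476 -0.133  0.045]
top orange [146.3  21. ] 23 [1.173 0.398 0.02 ] [1.072 0.353 0.195]
top orange [171.8  21.4] 146 [1.172 0.319 0.02 ] [1.07  0.284 0.198]
top orange [252.5  40. ] 26 [1.111 0.066 0.02 ] [1.071 0.063 0.095]
top orange [297.  40.] 45 [ 1.111 -0.073  0.02 ] [ 1.072 -0.069  0.095]
top orange [367.8  40.1] 80 [ 1.112 -0
[... 193 characters left out ...]
 [309.7 123.8] 239 [ 0.838 -0.109  0.02 ] [ 0.821 -0.108  0.075]
top orange [366.2 202.9] 33 [ 0.593 -0.273  0.02 ] [ 0.592 -0.273  0.024]
top orange [181.8 209.5] 35 [0.573 0.27  0.02 ] [0.573 0.269 0.023]
top orange [331.8 223.6] 5 [ 0.531 -0.17   0.02 ] [ 0.529 -0.17   0.029]
top orange [273.5 237.9] 21 [0.489 0.001 0.02 ] [ 0.487 -0.     0.035]
top orange [190.9 247.1] 34 [0.462 0.241 0.02 ] [0.463 0.24  0.022]
top blue [272.9 229.9] 98 [0.513 0.003 0.02 ] [0.51  0.003 0.034]
top blue [315.5 293.8] 229 [ 0.327 -0.119  0.02 ] [ 0.33  -0.116  0.008]
scene green [316.8 198.6] 5 [ 0.491 -0.164  0.02 ] [ 0.478 -0.131  0.05 ]
scene orange [233.2 265.2] 5 [0.578 0.271 0.02 ] [0.576 0.274 0.025]
```

View pics/c1.png

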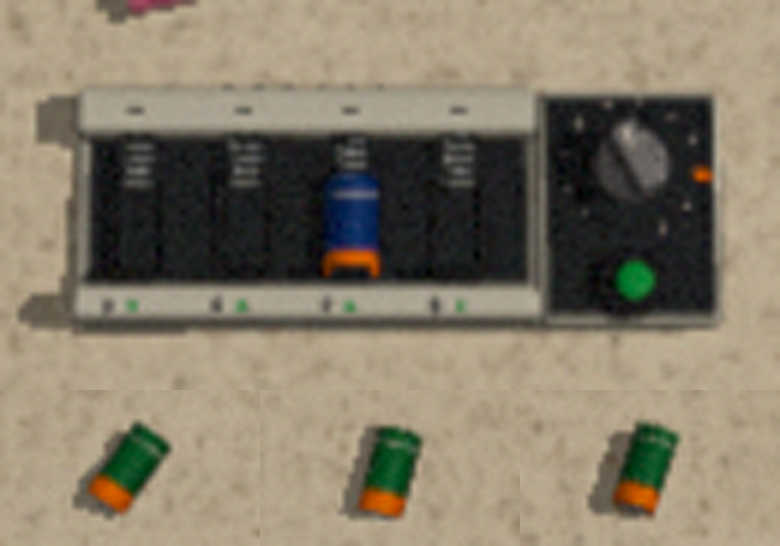

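Crop: the charger (80–715, 90–325) with blue cell in bay 3 and nub downwards (-x); dial pointer up-left, orange mark at (703,174), green button (635,280). Below, the three green cells, all with the orange band towards -x, so the choice holds.

```bash
cat > meas.py <<'E'
from h import *
def rect(C,cx,cy,r,z0,z1,zpl=None):
    d=(np.hypot(C[...,0]-cx,C[...,1]-cy)<r)&(C[...,2]>z0)&(C[...,2]<z1)
    P=C[d];(c,wh,a)=cv2.minAreaRect(P[:,:2].astype(np.float32));return np.round(c,4),np.round(wh,4),round(a,2),len(P),P
E
python3 - <<'E'
from meas import *
for nm in("top","scene"):
    c=dict(np.load(nm+"0.npz"));C=cloud(c)
    print(nm,"table z",np.median(C[(abs(C[...,0]-.4)<.03)&(abs(C[...,1]-.1)<.05)][:,2]).round(4))
    for x,y in((.605,-.277),(.585,.262),(.477,.238)):
        r=rect(C,x,y,.04,.009,.05);P=r[4];Q=P[P[:,2]>.018]
        m=Q[:,:2].mean(0);w,v=np.linalg.eigh(np.cov(Q[:,:2].T));print(r[:4],m.round(4),"axis deg",np.degrees(np.arctan2(*(v[::-1,1]*np.sign(v[0,1])))).round(1),P[:,2].max().round(4))
    r=rect(C,.515,.0,.2,.02,.1);P=r[4];P=P[(P[:,0]>.42)&(P[:,0]<.6)];print("charger",cv2.minAreaRect(P[:,:2].astype(np.float32)),P[:,2].max())
    for z0,z1 in((.026,.03),(.033,.0345),(.035,.037),(.037,.041),(.041,.046),(.046,.055),(.065,.078)):
        Q=P[(P[:,2]>z0)&(P[:,2]<z1)]
        if len(Q)>2:print(z0,z1,len(Q),np.percentile(Q,[2,50,98],axis=0)[:,:2].round(3).tolist())
    for ce,a,m in blobs(c,(100,120,40),(125,255,255),20):
        if a<150:Q=C[m];print("blue",Q.min(0).round(4),Q.max(0).round(4),Q.mean(0).round(4))
    bw=rect(C,.5,.42,.1,.045,.06);print("bowl",bw[:4],cv2.minEnclosingCircle(bw[4][:,:2].astype(np.float32)))
E
```

```text
top table z -0.0008
(array([ 0.6134, -0.2666]), array([0.0509, 0.0503]), 68.97, 147) [ 0.6087 -0.2783] axis deg -18.9 0.0348
(array([0.5889, 0.2616]), array([0.0262, 0.0491]), 55.83, 147) [0.5879 0.2605] axis deg -31.1 0.0321
(array([0.4723, 0.2392]), array([0.0261, 0.064 ]), 76.14, 152) [0.4794 0.237 ] axis deg -13.2 0.0339
charger ((0.5150405764579773, -0.021722689270973206), (0.31290149688720703, 0.11825378984212875), 89.84880065917969) 0.0768568867300643
0.026 0.03 452 [[0.459, -0.175], [0.526, -0.112], [0.57, 0.116]]
0.033 0.0345 197 [[0.458, -0.17], [0.549, -0.006], [0.569, 0.128]]
0.035 0.037 251 [[0.458, -0.155], [0.551, -0.006], [0.569, 0.128]]
0.037 0.041 409 [[0.457, -0.147], [0.48, -0.0], [0.568, 0.125]]
0.041 0.046 370 [[0.457, -0.144], [0.471, 0.004], [0.559, 0.128]]
0.046 0.055 110 [[0.459, -0.141], [0.471, -0.014], [0.539, 0.128]]
0.065 0.078 57 [[0.517, -0.142], [0.533, -0.133], [0.547, -0.123]]
blue [ 0.2799 -0.009   0.0127] [0.5313 0.0144 1.5814] [0.5082 0.0033 0.0499]
bowl (array([0.4906, 0.4255]), array([0.1322, 0.1334]), 64.11, 192) ((0.4908110797405243, 0.42463
[... 389 characters left out ...]
, -0.01791161298751831), (0.31818923354148865, 0.1180926039814949), 89.87423706054688) 0.07727406626489973
0.026 0.03 232 [[0.456, -0.172], [0.504, -0.099], [0.568, 0.135]]
0.033 0.0345 107 [[0.457, -0.158], [0.551, -0.002], [0.571, 0.127]]
0.035 0.037 148 [[0.457, -0.134], [0.552, 0.008], [0.569, 0.135]]
0.037 0.041 225 [[0.457, -0.134], [0.506, 0.008], [0.569, 0.134]]
0.041 0.046 210 [[0.457, -0.133], [0.469, 0.013], [0.538, 0.13]]
0.046 0.055 68 [[0.46, -0.136], [0.474, -0.064], [0.545, 0.124]]
0.065 0.078 37 [[0.516, -0.14], [0.532, -0.129], [0.548, -0.117]]
bowl (array([0.4921, 0.4256]), array([0.1326, 0.1351]), 30.79, 207) ((0.4904315173625946, 0.4254803955554962), 0.06971058994531631)
```

```bash
python3 - <<'E'
from meas import *
for nm in("top","scene"):
    c=dict(np.load(nm+"0.npz"));C=cloud(c).reshape(-1,3)
    off=0 if nm=="top" else .004
    for lab,y in(("bay1",.107),("bay2",.055),("bay3",.003),("bay4",-.049),("between",.029)):
        m=abs(C[:,1]-y-off)<.007
        print(nm,lab,[(round(1000*x),int(1000*np.median(C[m&(abs(C[:,0]-x)<.0018)][:,2])) if (m&(abs(C[:,0]-x)<.0018)).any() else None) for x in np.arange(.452,.582,.004)])
    h=cv2.cvtColor(c["frame"],cv2.COLOR_RGB2HSV)
    P=cloud(c);m=(P[...,2]>.055)&(P[...,2]<.08)&(abs(P[...,0]-.53)<.04)&(abs(P[...,1]+.13)<.04)
    Q=P[m];print("knob",cv2.minAreaRect(Q[:,:2].astype(np.float32)),Q[Q[:,2]>.065].mean(0).round(4))
    v,u=np.nonzero(m);g=c["frame"][m].astype(int);i=np.argsort(-g.min(1))[:10]
    print("bright",[(P[v[k],u[k]][:2].round(3).tolist(),g[k].tolist()) for k in i])
    gm=cv2.inRange(h,(40,120,60),(90,255,255))>0; b=gm&(abs(P[...,0]-.478)<.02)&(abs(P[...,1]+.133)<.02)&(P[...,2]>.02);print("button",P[b].mean(0).round(4),P[b][:,2].max())
    bm=(cv2.inRange(h,(100,120,40),(125,255,255))>0)&(abs(P[...,1])<.03)&(abs(P[...,0]-.51)<.04);Q=P[bm];print("blue",Q.min(0).round(4),Q.max(0).round(4),Q[Q[:,2]>.03].mean(0).round(4))
E
```

```text
top bay1 [(452, 0), (456, 17), (460, 40), (464, 42), (468, 44), (472, 42), (476, 42), (480, 44), (484, 43), (488, 16), (492, 11), (496, 12), (500, 15), (504, 10), (508, 12), (512, 11), (516, 8), (520, 14), (524, 15), (528, None), (532, 16), (536, 21), (540, 18), (544, 16), (548, 24), (552, 34), (556, 33), (560, 32), (564, 36), (568, 33), (572, 27), (576, None), (580, 0)]
top bay2 [(452, -2), (456, 18), (460, 40), (464, 42), (468, 39), (472, 43), (476, 42), (480, 40), (484, 41), (488, 14), (492, 12), (496, 10), (500, 11), (504, 9), (508, 12), (512, 11), (516, 9), (520, 15), (524, 13), (528, 24), (532, 13), (536, 13), (540, 16), (544, 12), (548, 26), (552, 33), (556, 33), (560, 32), (564, 38), (568, 32), (572, 32), (576, None), (580, 0)]
top bay3 [(452, -1), (456, 15), (460, 41), (464, 42), (468, 42), (472, 38), (476, 41), (480, 44), (484, 43), (488, 35), (492, 33), (496, 35), (500, 37), (504, 36), (508, 37), (512, 34), (516, 36), (520, 37), (524, 32), (528, 36), (532, 28), (536, 11), (540, 16), (544, 16), (548, 26), (552, 36), (556, 33), (560, 35), (564, 35), (568, 33), (572, 30), (57
[... 3313 characters left out ...]
None)]
knob ((0.5321916341781616, -0.12986496090888977), (0.03344873711466789, 0.020098844543099403), 30.600927352905273) [ 0.531  -0.1288  0.0709]
bright [([0.546, -0.127], [149, 143, 134]), ([0.54, -0.125], [150, 145, 134]), ([0.517, -0.135], [153, 147, 133]), ([0.541, -0.135], [148, 143, 132]), ([0.538, -0.137], [144, 140, 130]), ([0.518, -0.137], [148, 141, 128]), ([0.535, -0.14], [139, 134, 125]), ([0.523, -0.14], [139, 134, 124]), ([0.543, -0.122], [133, 129, 123]), ([0.527, -0.139], [137, 134, 123])]<stdin>:13: RuntimeWarning: Mean of empty slice.
  ret = um.true_divide(
Traceback (most recent call last):
ValueError: zero-size array to reduction operation maximum which has no identity
```

Request:
carry_out:
  plan: [0.0176, 0.037, 0, -1.92, 0.0176, 0.037, 0, -1.92, 0.0176, 0.037, 0, -1.92, 0.0176, 0.037, 0, -1.92, 0.0176, 0.037, 0, -1.92]
  fingers: 0

```text
time_s: 0.52
tcp_pos: [0.348, -0.3261, 0.3038]
eef_rot: [-3.141, 0.0, 0.299]
wrist_force: [1.0, -0.1, -0.2]
width: 0.496
grasp_force: 0.0
```

Request:
carry_out:
  plan: [0.0176, 0.037, 0, -1.92, 0.0176, 0.037, 0, -1.92, 0.0176, 0.037, 0, -1.92, 0.0176, 0.037, 0, -1.92, 0.0176, 0.037, 0, -1.92]

```text
time_s: 0.93
tcp_pos: [0.4362, -0.1409, 0.3038]
eef_rot: [-3.141, 0.0, 0.132]
wrist_force: [1.3, -0.4, -0.2]
width: 0.501
grasp_force: 0.0
```

Request:
carry_out:
  plan: [0.0176, 0.037, 0, -1.92, 0.0176, 0.037, 0, -1.92, 0.0176, 0.037, 0, -1.92, 0.0176, 0.037, 0, -1.92, 0, 0, 0, 0]

```text
time_s: 1.35
tcp_pos: [0.5081, 0.0129, 0.3031]
eef_rot: [-3.138, -0.0, 0.006]
wrist_force: [0.7, 1.5, 0.2]
width: 0.499
grasp_force: 0.0
```

Request:
carry_out:
  plan: [0, 0, -0.04, 0, 0, 0, -0.04, 0, 0, 0, -0.04, 0, 0, 0, -0.04, 0, 0, 0, -0.02, 0]

```text
time_s: 1.77
tcp_pos: [0.5048, 0.005, 0.12]
eef_rot: [-3.142, 0.004, -0.0]
wrist_force: [-0.2, -0.3, -0.4]
width: 0.499
grasp_force: 0.0
```

Request:
carry_out:
  plan: [0, 0, 0, 0, 0, 0, 0, 0, 0, 0, 0, 0]

```text
time_s: 2.02
tcp_pos: [0.5066, 0.005, 0.1253]
eef_rot: [-3.142, -0.001, -0.0]
wrist_force: [-0.4, 0.1, 1.1]
width: 0.504
grasp_force: 0.0
```

```bash
python3 - <<'E'
from rig import manip
from meas import *
o=manip.get_obs();print(np.round(o["tcp_pos"],4),np.round(o["eef_rot"],3),np.round(o["wrist_force"],2))
c=manip.capture("scene");cv2.imwrite("pics/a.png",cv2.resize(c["frame"][140:290,200:400,::-1],(800,600),interpolation=cv2.INTER_CUBIC))
for n in("top","scene"):
    c=manip.capture(n) if n=="top" else c; C=cloud(c);P=C[(C[...,2]>.055)&(C[...,2]<.2)&(abs(C[...,0]-.5)<.12)&(abs(C[...,1])<.1)]
    for z in(.055,.06,.065,.075,.09,.11):
        Q=P[abs(P[:,2]-z)<.005]
        if len(Q):print(n,z,len(Q),Q[:,:2].min(0).round(4),Q[:,:2].max(0).round(4))
E
```

```text
[0.5066 0.005  0.1253] [-3.142e+00 -1.000e-03 -0.000e+00] [-0.39  0.11  1.12]
```

View pics/a.png

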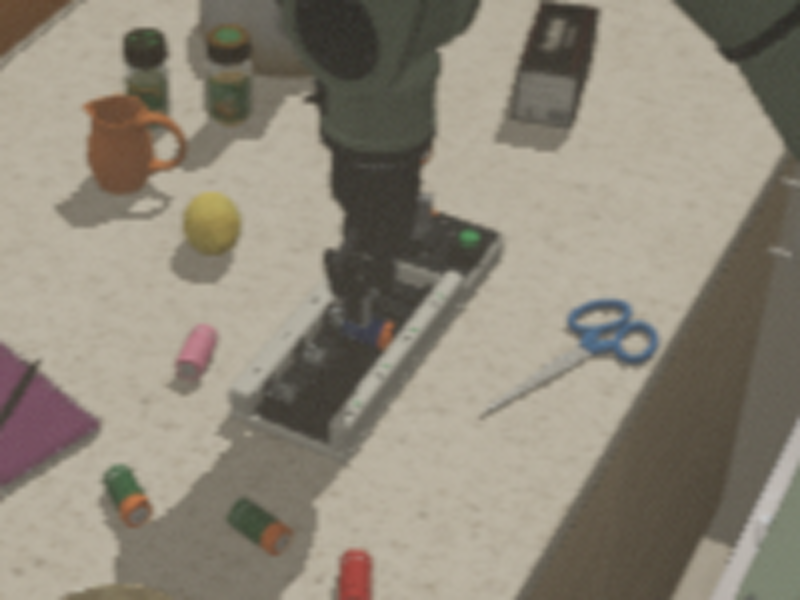

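The gripper is above the blue cell (about (370,335) in the crop). Descending to grip.

Request:
carry_out:
  plan: [0, 0, -0.015, 0, 0, 0, -0.015, 0, 0, 0, -0.003, 0, 0, 0, 0, 0, 0, 0, 0, 0]

```text
time_s: 2.53
tcp_pos: [0.5065, 0.005, 0.0919]
eef_rot: [-3.142, -0.001, -0.0]
wrist_force: [-0.2, 0.0, 0.1]
width: 0.499
grasp_force: 0.0
```

Request:
carry_out:
  plan: [0, 0, 0, 0, 0, 0, 0, 0, 0, 0, 0, 0, 0, 0, 0, 0, 0, 0, 0, 0]
  fingers: 1
  force: 30

```text
time_s: 2.95
tcp_pos: [0.5065, 0.005, 0.0919]
eef_rot: [-3.141, -0.001, -0.001]
wrist_force: [-2.0, 0.9, 10.2]
width: 0.29
grasp_force: 29.0
```

Request:
carry_out:
  plan: [0, 0, 0, 0, 0, 0, 0, 0, 0, 0, 0, 0, 0, 0, 0, 0, 0, 0, 0, 0]

```text
time_s: 3.37
tcp_pos: [0.5065, 0.005, 0.0919]
eef_rot: [-3.141, -0.001, -0.0]
wrist_force: [-0.9, 0.1, 10.5]
width: 0.288
grasp_force: 29.0
```

Request:
carry_out:
  plan: [0, 0, 0, 0, 0.006, 0, 0.0, 0, 0.007, 0, 0, 0, 0, 0, 0, 0, 0, 0, 0, 0]
  force: 60

```text
time_s: 3.78
tcp_pos: [0.5182, 0.005, 0.092]
eef_rot: [-3.141, 0.002, -0.0]
wrist_force: [-10.5, -0.5, 21.3]
width: 0.279
grasp_force: 59.0
```

```bash
cat > look.py <<'E'
import sys
from rig import manip
from meas import *
o=manip.get_obs();print(round(o["time_s"],2),np.round(o["tcp_pos"],4),np.round(o["eef_rot"],3),np.round(o["wrist_force"],1),round(float(o["width"]),3),round(float(o["grasp_force"]),1))
n=sys.argv[1] if len(sys.argv)>1 else "0"
for nm in("top","scene"):
    c=manip.capture(nm);np.savez(f"{nm}{n}.npz",**c);C=cloud(c)
    for k,lo,hi in(("green",(40,90,30),(90,255,255)),("orange",(5,150,70),(18,255,255)),("blue",(100,100,40),(125,255,255))):
        for ce,a,m in blobs(c,lo,hi,6):
            p=np.median(C[m],0)
            if a<200 and p[0]<.68 and .4<p[0] and p[2]<.4: print(nm,k,ce.round(1),a,p.round(4))
if len(sys.argv)>2:
    x0,y0,x1,y1=map(int,sys.argv[3:7]);c=dict(np.load(f"{sys.argv[2]}{n}.npz"));k=min(800/(x1-x0),600/(y1-y0))
    cv2.imwrite(f"pics/v{n}.png",cv2.resize(c["frame"][y0:y1,x0:x1,::-1],None,fx=k,fy=k,interpolation=cv2.INTER_CUBIC))
E
python3 look.py 1
```

```text
3.78 [0.5182 0.005  0.092 ] [-3.141e+00  2.000e-03 -0.000e+00] [-10.5  -0.5  21.3] 0.279 59.0
top green [368.4 195.1] 81 [ 0.6161 -0.2798  0.0227]
top green [186.6 202.8] 85 [0.593  0.2562 0.0227]
top green [193. 239.] 87 [0.4857 0.2348 0.0229]
top green [320.4 241.1] 46 [ 0.4761 -0.1329  0.0459]
top orange [366.1 203.1] 36 [ 0.5925 -0.272   0.0229]
top orange [181.6 209.3] 35 [0.5734 0.2702 0.0227]
top orange [331.4 223.8] 8 [ 0.529  -0.1681  0.0271]
top orange [190.8 247.1] 32 [0.462  0.2405 0.0228]
scene green [317.  198.5] 6 [ 0.4774 -0.1312  0.0478]
```

Request:
carry_out:
  plan: [-0.006, 0, 0, 0, -0.007, 0, 0, 0, 0, 0, 0, 0, 0, 0, 0, 0, 0, 0, 0, 0]
  fingers: 0.2

```text
time_s: 4.3
tcp_pos: [0.5065, 0.0051, 0.091]
eef_rot: [-3.141, -0.0, -0.0]
wrist_force: [-0.3, -0.9, -0.3]
width: 0.403
grasp_force: 0.0
```

Request:
carry_out:
  plan: [0, 0, -0.003, 0, 0, 0, -0.003, 0, 0, 0, -0.001, 0, 0, 0, 0, 0, 0, 0, 0, 0]

```text
time_s: 4.72
tcp_pos: [0.5063, 0.0051, 0.0838]
eef_rot: [-3.141, -0.0, -0.0]
wrist_force: [-1.4, -0.1, 7.1]
width: 0.401
grasp_force: 3.1
```

Request:
carry_out:
  plan: [0, 0, 0, 0, 0, 0, 0, 0, 0, 0, 0, 0, 0, 0, 0, 0, 0, 0, 0, 0]
  fingers: 1
  force: 50

```text
time_s: 5.13
tcp_pos: [0.5064, 0.0039, 0.0845]
eef_rot: [3.14, -0.001, -0.002]
wrist_force: [-3.1, -7.3, 23.7]
width: 0.315
grasp_force: 59.9
```

Request:
carry_out:
  plan: [0, 0, 0, 0, 0, 0, 0.0015, 0, 0, 0, 0.002, 0, 0, 0, 0, 0, 0, 0, 0, 0]
  fingers: 0.2

```text
time_s: 5.55
tcp_pos: [0.5062, 0.0052, 0.0874]
eef_rot: [-3.141, -0.0, -0.0]
wrist_force: [-0.6, 0.2, 0.6]
width: 0.402
grasp_force: 0.0
```

Request:
carry_out:
  plan: [0, 0, 0, 0, 0, 0, 0, 0, 0, 0, 0, 0, 0, 0, 0, 0, 0, 0, 0, 0]
  fingers: 1
  force: 50

```text
time_s: 5.97
tcp_pos: [0.5062, 0.0041, 0.0876]
eef_rot: [3.14, -0.0, -0.001]
wrist_force: [-0.5, -6.4, 9.2]
width: 0.288
grasp_force: 48.6
```

Request:
carry_out:
  plan: [0.005, -0.001, 0, 0, 0.005, 0, 0, 0, 0.004, 0, 0, 0, 0, 0, 0, 0, 0, 0, 0.004, 0]

```text
time_s: 6.38
tcp_pos: [0.5148, 0.0038, 0.0894]
eef_rot: [-3.141, 0.015, -0.001]
wrist_force: [-6.1, 0.3, -2.9]
width: 0.284
grasp_force: 49.1
```

Request:
carry_out:
  plan: [0, 0, 0.006, 0, 0, 0, 0.01, 0, 0, 0, 0.02, 0, 0, 0, 0.03, 0, 0, 0, 0, 0]

```text
time_s: 6.8
tcp_pos: [0.5213, 0.004, 0.1611]
eef_rot: [-3.141, -0.005, -0.0]
wrist_force: [0.9, -0.8, 0.9]
width: 0.282
grasp_force: 51.6
```

```bash
python3 look.py 2 scene 240 150 360 240
```

```text
6.8 [0.5213 0.004  0.1611] [-3.141 -0.005 -0.   ] [ 0.9 -0.8  0.9] 0.282 51.6
top green [368.5 195.3] 80 [ 0.6152 -0.2802  0.024 ]
top green [186.5 202.9] 85 [0.5923 0.257  0.0232]
top green [193.  239.1] 88 [0.4855 0.2348 0.0232]
top green [320.5 241.2] 46 [ 0.4761 -0.1333  0.0477]
top orange [366. 203.] 35 [ 0.5922 -0.2721  0.023 ]
top orange [181.6 209.4] 32 [0.5738 0.2706 0.0226]
top orange [331.4 223.8] 8 [ 0.5294 -0.168   0.0273]
top orange [190.8 247.1] 33 [0.4624 0.2401 0.0224]
```

View pics/v2.png

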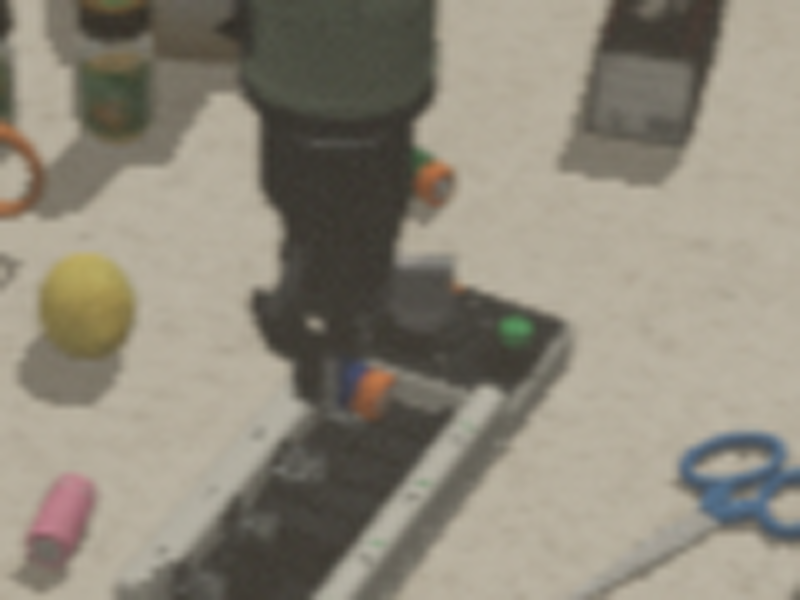

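The blue cell is held between the pads at (360,385) in the crop, clear of the charger. Moving it to the bowl.

Request:
carry_out:
  plan: [-0.0027, 0.0383, 0, 0, -0.0027, 0.0383, 0, 0, -0.0027, 0.0383, 0, 0, -0.0027, 0.0383, 0, 0, -0.0027, 0.0383, 0, 0]

```text
time_s: 7.32
tcp_pos: [0.5059, 0.1973, 0.1562]
eef_rot: [3.141, 0.001, -0.0]
wrist_force: [0.3, -0.2, -0.6]
width: 0.281
grasp_force: 51.6
```

Request:
carry_out:
  plan: [-0.0027, 0.0383, 0, 0, -0.0027, 0.0383, 0, 0, -0.0027, 0.0383, 0, 0, -0.0027, 0.0383, 0, 0, -0.0027, 0.0383, 0, 0]

```text
time_s: 7.73
tcp_pos: [0.4922, 0.3889, 0.1561]
eef_rot: [3.141, 0.001, 0.0]
wrist_force: [0.1, -1.1, -0.7]
width: 0.279
grasp_force: 51.6
```

Request:
carry_out:
  plan: [-0.0027, 0.0383, 0, 0, 0, 0, 0, 0, 0, 0, 0, 0]

```text
time_s: 7.98
tcp_pos: [0.4892, 0.4269, 0.1554]
eef_rot: [3.141, 0.002, 0.003]
wrist_force: [0.8, -0.9, -0.8]
width: 0.281
grasp_force: 51.6
```

```bash
cat >> look.py <<'E'
c=dict(np.load(f"scene{n}.npz"));bw=rect(cloud(c),.49,.425,.12,.045,.056);print("bowl",bw[:4])
E
python3 look.py 3 |grep -v orange
```

```text
7.98 [0.4892 0.4269 0.1554] [3.141e+00 2.000e-03 3.000e-03] [ 0.8 -0.9 -0.8] 0.281 51.6
top green [368.4 195.3] 77 [ 0.6143 -0.2791  0.0238]
top green [186.5 202.9] 84 [0.5924 0.2567 0.0232]
top green [193.1 239.2] 86 [0.4855 0.2348 0.0228]
top green [320.4 241.3] 45 [ 0.4758 -0.1326  0.046 ]
top blue [120.3 239.9] 27 [0.4728 0.4212 0.0995]
scene green [316.8 198.9] 12 [ 0.4775 -0.1285  0.0492]
bowl (array([0.4864, 0.4293]), array([0.1339, 0.1253]), 50.82, 147)
```

Request:
carry_out:
  plan: [0, 0, -0.025, 0, 0, 0, -0.025, 0, 0, 0, -0.005, 0, 0, 0, 0, 0]

```text
time_s: 8.42
tcp_pos: [0.4904, 0.424, 0.101]
eef_rot: [3.14, 0.002, -0.002]
wrist_force: [0.8, -0.2, 0.9]
width: 0.284
grasp_force: 51.6
```

Request:
carry_out:
  plan: [0, 0, 0, 0, 0, 0, 0, 0, 0, 0, 0, 0, 0, 0, 0, 0]
  fingers: 0.1

```text
time_s: 8.75
tcp_pos: [0.4908, 0.4255, 0.1033]
eef_rot: [-3.141, -0.001, -0.0]
wrist_force: [0.1, -0.1, 0.6]
width: 0.453
grasp_force: 0.0
```

Request:
carry_out:
  plan: [0, 0, 0.02, 0, 0, 0, 0.04, 0, 0, 0, 0.04, 0, 0, 0, 0, 0]

```text
time_s: 9.08
tcp_pos: [0.4924, 0.4263, 0.2101]
eef_rot: [-3.135, -0.008, -0.0]
wrist_force: [1.2, 0.1, 1.8]
width: 0.449
grasp_force: 0.0
```

Request:
carry_out:
  plan: [-0.0014, -0.0375, 0, -2.5, -0.0014, -0.0375, 0, -2.5, -0.0014, -0.0375, 0, -2.5, -0.0014, -0.0375, 0, -2.5, -0.0014, -0.0375, 0, -2.5]

```text
time_s: 9.5
tcp_pos: [0.4831, 0.2363, 0.203]
eef_rot: [-3.141, -0.001, -0.22]
wrist_force: [2.1, 0.3, -1.0]
width: 0.445
grasp_force: 0.0
```

Request:
carry_out:
  plan: [0, 0, -0.04, 0, 0, 0, -0.035, 0, 0, 0, 0, 0, 0, 0, 0, 0]

```text
time_s: 9.83
tcp_pos: [0.4834, 0.2377, 0.1275]
eef_rot: [3.141, 0.001, -0.219]
wrist_force: [0.9, -0.0, 1.7]
width: 0.451
grasp_force: 0.0
```

```bash
python3 look.py 4 scene 190 230 310 320
```

```text
9.83 [0.4834 0.2377 0.1275] [ 3.141e+00  1.000e-03 -2.190e-01] [ 0.9 -0.   1.7] 0.451 0.0
top green [368.4 195.3] 81 [ 0.614  -0.28    0.0233]
top green [320.4 241.3] 46 [ 0.4763 -0.1327  0.0463]
top orange [366. 203.] 35 [ 0.5923 -0.2716  0.0234]
top orange [331.3 223.9] 9 [ 0.5289 -0.1672  0.0271]
top orange [194. 248.] 7 [0.4597 0.2317 0.0187]
scene green [316.7 198.6] 7 [ 0.476  -0.1307  0.0477]
bowl (array([0.4911, 0.4259]), array([0.1328, 0.1339]), 65.67, 206)
```

View pics/v4.png

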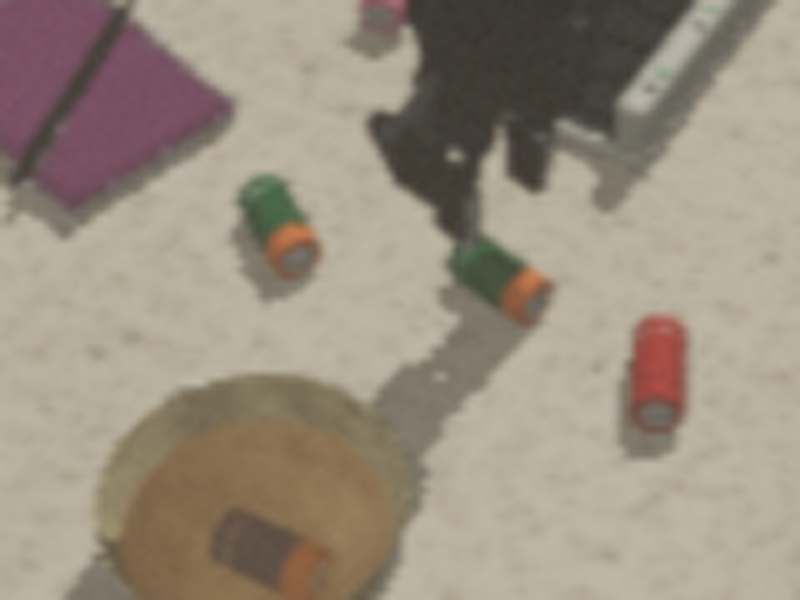

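The blue cell lies in the bowl at (270,550) in the crop, and the fingers stand over the green cell at (500,280). Descending and gripping.

Request:
carry_out:
  plan: [0, 0, -0.03, 0, 0, 0, -0.02, 0, 0, 0, -0.0035, 0, 0, 0, 0, 0, 0, 0, 0, 0]

```text
time_s: 10.35
tcp_pos: [0.4841, 0.2382, 0.0756]
eef_rot: [-3.14, -0.001, -0.218]
wrist_force: [0.7, 1.0, 0.6]
width: 0.449
grasp_force: 0.0
```

Request:
carry_out:
  plan: [0, 0, 0, 0, 0, 0, 0, 0, 0, 0, 0, 0, 0, 0, 0, 0, 0, 0, 0, 0]
  fingers: 1
  force: 40

```text
time_s: 10.77
tcp_pos: [0.484, 0.2384, 0.0756]
eef_rot: [-3.14, -0.002, -0.218]
wrist_force: [-0.9, 0.1, 12.3]
width: 0.292
grasp_force: 38.5
```

Request:
carry_out:
  plan: [0, 0, 0.01, 0, 0, 0, 0.03, 0, 0, 0, 0.03, 0, 0, 0, 0.02, 0, 0, 0, 0, 0]

```text
time_s: 11.18
tcp_pos: [0.4845, 0.2383, 0.1687]
eef_rot: [-3.138, -0.004, -0.219]
wrist_force: [-0.4, 1.0, -0.2]
width: 0.288
grasp_force: 39.8
```

```bash
python3 look.py 5 
```

```text
11.18 [0.4845 0.2383 0.1687] [-3.138 -0.004 -0.219] [-0.4  1.  -0.2] 0.288 39.8
top green [368.4 195.3] 80 [ 0.6157 -0.2799  0.0241]
top green [320.4 241.2] 44 [ 0.4759 -0.1326  0.0453]
top orange [366. 203.] 35 [ 0.5923 -0.2715  0.0224]
top orange [331.4 223.8] 8 [ 0.5292 -0.1683  0.0268]
scene green [317.  198.5] 6 [ 0.4765 -0.1315  0.0487]
bowl (array([0.4919, 0.4255]), array([0.1338, 0.1358]), 53.28, 209)
```

Request:
carry_out:
  plan: [0.0032, -0.039, 0, 2.08, 0.0032, -0.039, 0, 2.08, 0.0032, -0.039, 0, 2.08, 0.0032, -0.039, 0, 2.08, 0.0032, -0.039, 0, 2.08]

```text
time_s: 11.7
tcp_pos: [0.499, 0.0411, 0.1635]
eef_rot: [-3.141, 0.001, -0.035]
wrist_force: [0.3, -0.2, -0.4]
width: 0.289
grasp_force: 39.8
```

Request:
carry_out:
  plan: [0.0032, -0.039, 0, 2.08, 0, 0, 0, 0, 0, 0, -0.02, 0, 0, 0, -0.02, 0, 0, 0, 0, 0]

```text
time_s: 12.12
tcp_pos: [0.5015, 0.0039, 0.1211]
eef_rot: [-3.141, 0.004, -0.001]
wrist_force: [-1.1, -0.1, -1.7]
width: 0.285
grasp_force: 39.9
```

Request:
carry_out:
  plan: [0, 0, 0, 0, 0, 0, 0, 0, 0, 0, 0, 0]
  force: 25

```text
time_s: 12.37
tcp_pos: [0.5029, 0.004, 0.1248]
eef_rot: [-3.142, -0.001, -0.0]
wrist_force: [1.2, 0.8, -1.0]
width: 0.286
grasp_force: 39.9
```

```bash
python3 look.py 6 scene 240 150 360 240
```

```text
12.37 [0.5029 0.004  0.1248] [-3.142e+00 -1.000e-03 -0.000e+00] [ 1.2  0.8 -1. ] 0.286 39.9
top green [368.5 195.2] 80 [ 0.6156 -0.2794  0.0235]
top green [186.5 202.9] 84 [0.5923 0.256  0.0229]
top green [320.3 241.2] 45 [ 0.476  -0.1322  0.0459]
top orange [366. 203.] 35 [ 0.5919 -0.2712  0.0224]
top orange [181.7 209.3] 35 [0.5739 0.2704 0.0232]
top orange [331.6 223.7] 9 [ 0.5288 -0.1685  0.0277]
scene green [317.  198.5] 6 [ 0.4769 -0.1303  0.0485]
bowl (array([0.491, 0.426]), array([0.1335, 0.1349]), 39.48, 199)
```

View pics/v6.png

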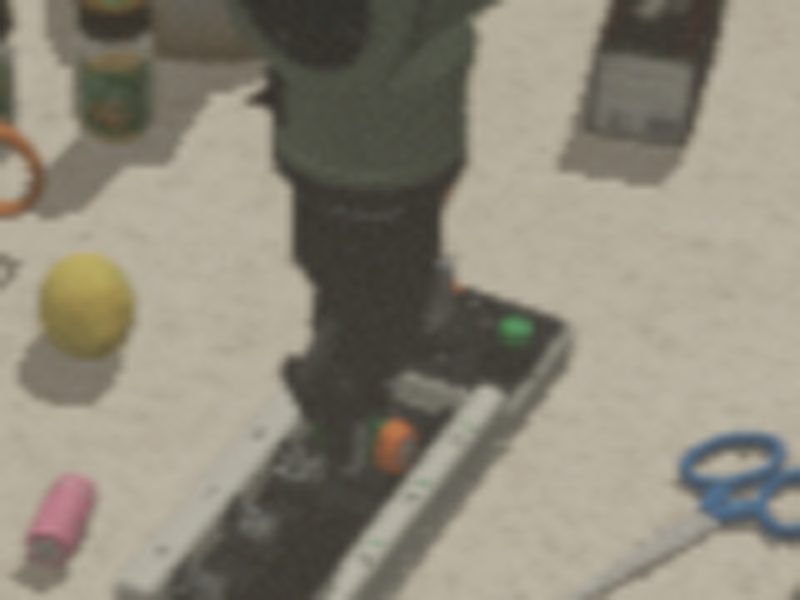

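The cell is held level above bay 3, nub at (395,445) in the crop towards the contact side. Now lowering its nose on to the lip to tilt it.

Request:
carry_out:
  plan: [0, 0, -0.003, 0, 0, 0, -0.003, 0, 0, 0, -0.002, 0, 0, 0, 0, 0]
  fingers: 1
  force: 25

```text
time_s: 12.8
tcp_pos: [0.5037, 0.0039, 0.1162]
eef_rot: [-3.141, -0.003, -0.001]
wrist_force: [3.8, 0.6, 12.2]
width: 0.29
grasp_force: 42.0
```

Request:
carry_out:
  plan: [0, 0, -0.002, 0, 0, 0, -0.002, 0, 0, 0, 0, 0]

```text
time_s: 13.05
tcp_pos: [0.5043, 0.0039, 0.1125]
eef_rot: [-3.141, -0.005, -0.001]
wrist_force: [8.3, 1.0, 16.5]
width: 0.287
grasp_force: 44.1
```

Request:
carry_out:
  plan: [0, 0, -0.002, 0, 0, 0, -0.002, 0, 0, 0, 0, 0]

```text
time_s: 13.3
tcp_pos: [0.5046, 0.0039, 0.1086]
eef_rot: [-3.142, -0.005, -0.001]
wrist_force: [8.4, 0.5, 16.3]
width: 0.287
grasp_force: 46.6
```

```bash
python3 look.py 7 scene 270 190 330 235
```

```text
13.3 [0.5046 0.0039 0.1086] [-3.142e+00 -5.000e-03 -1.000e-03] [ 8.4  0.5 16.3] 0.287 46.6
top green [368.5 195.2] 78 [ 0.6157 -0.2799  0.023 ]
top green [186.4 202.9] 86 [0.5924 0.2567 0.0222]
top green [320.4 241.1] 44 [ 0.4759 -0.1324  0.047 ]
top orange [365.9 202.9] 36 [ 0.5927 -0.2707  0.0223]
top orange [181.8 209.4] 34 [0.5736 0.2693 0.0234]
top orange [331.4 223.8] 8 [ 0.5294 -0.1681  0.0287]
scene green [317.  198.5] 6 [ 0.4766 -0.1318  0.0492]
bowl (array([0.491 , 0.4252]), array([0.1327, 0.1342]), 76.46, 211)
```

View pics/v7.png

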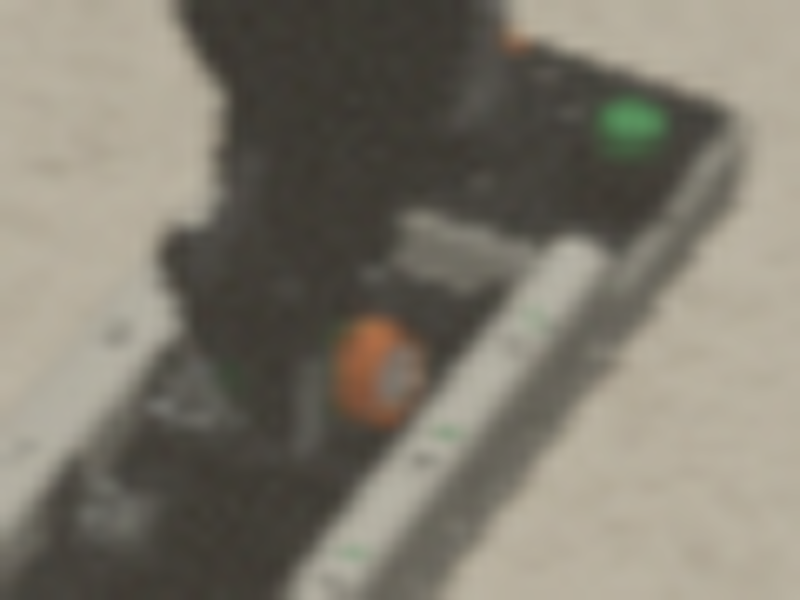

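The nose (380,370) now lies higher with the flat end showing lower at (230,375), and the contact force leans about 27°, so the cell is tilted. Now pushing into the spring, then down.

Request:
carry_out:
  plan: [0.004, 0, 0, 0, 0.004, 0, 0, 0, 0.004, 0, 0, 0, 0.003, 0, 0, 0, 0, 0, 0, 0]

```text
time_s: 13.82
tcp_pos: [0.5176, 0.0039, 0.1077]
eef_rot: [-3.141, 0.001, -0.001]
wrist_force: [-6.2, 0.3, 4.3]
width: 0.288
grasp_force: 45.2
```

Request:
carry_out:
  plan: [0, 0, -0.003, 0, 0, 0, -0.003, 0, 0, 0, -0.003, 0, 0, 0, 0, 0]

```text
time_s: 14.15
tcp_pos: [0.5168, 0.0039, 0.0982]
eef_rot: [-3.141, 0.002, -0.001]
wrist_force: [-6.0, -0.0, -1.6]
width: 0.287
grasp_force: 44.8
```

Request:
carry_out:
  plan: [0, 0, -0.003, 0, 0, 0, -0.002, 0, 0, 0, 0, 0]

```text
time_s: 14.4
tcp_pos: [0.5168, 0.0039, 0.0933]
eef_rot: [-3.141, 0.002, -0.001]
wrist_force: [-7.4, -0.1, 0.4]
width: 0.287
grasp_force: 45.0
```

```bash
python3 look.py 8 scene 270 190 330 235|head -1
```

```text
14.4 [0.5168 0.0039 0.0933] [-3.141e+00  2.000e-03 -1.000e-03] [-7.4 -0.1  0.4] 0.287 45.0
```

View pics/v8.png

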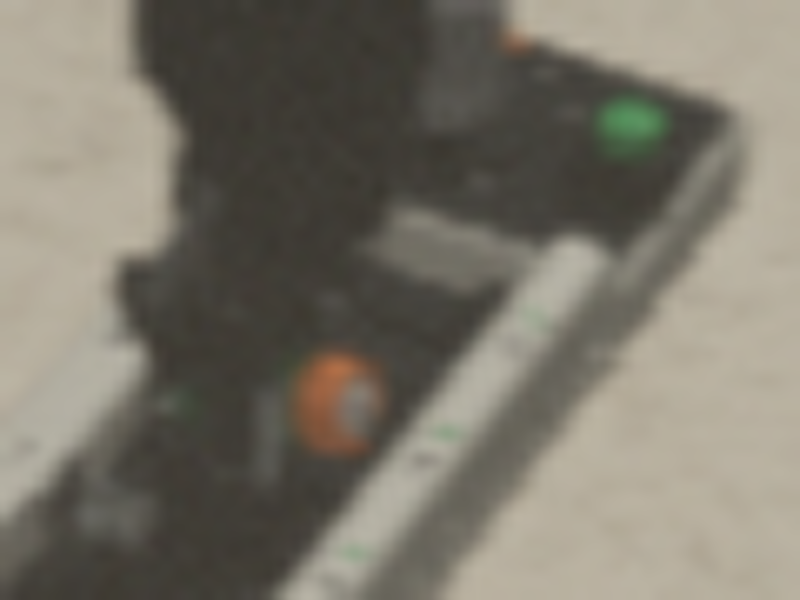

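Nose at (340,405) has passed clear of the lip with the spring pushed (7.4 N). Pressing down to the floor.

Request:
carry_out:
  plan: [0, 0, -0.002, 0, 0, 0, -0.002, 0, 0, 0, 0, 0]

```text
time_s: 14.75
tcp_pos: [0.5168, 0.0039, 0.0894]
eef_rot: [-3.141, 0.002, -0.001]
wrist_force: [-7.4, 0.2, 1.4]
width: 0.286
grasp_force: 45.1
```

Request:
carry_out:
  plan: [0, 0, -0.002, 0, 0, 0, -0.001, 0, 0, 0, 0, 0]

```text
time_s: 15.0
tcp_pos: [0.5169, 0.0038, 0.0882]
eef_rot: [-3.141, 0.001, -0.001]
wrist_force: [-15.7, 0.2, 46.3]
width: 0.292
grasp_force: 67.4
```

Request:
carry_out:
  plan: [0, 0, 0, 0, 0, 0, 0, 0]
  force: 60

```text
time_s: 15.17
tcp_pos: [0.5169, 0.0038, 0.0883]
eef_rot: [-3.141, 0.001, -0.001]
wrist_force: [-16.6, 0.5, 47.3]
width: 0.283
grasp_force: 73.7
```

```bash
python3 look.py 9 scene 270 190 330 235|head -1
```

```text
15.17 [0.5169 0.0038 0.0883] [-3.141e+00  1.000e-03 -1.000e-03] [-16.6   0.5  47.3] 0.283 73.7
```

View pics/v9.png

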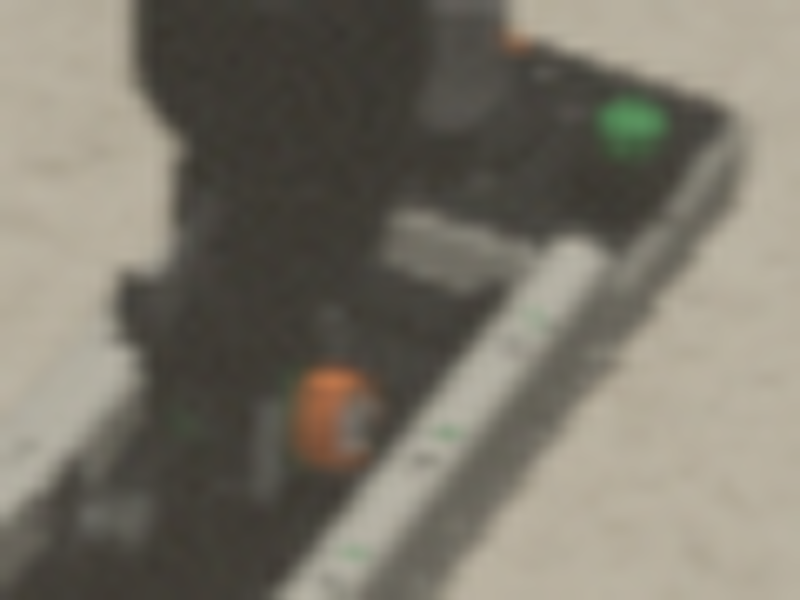

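```bash
cat > nose.py <<'E'
from h import *
import sys
def pix(n,hint):
    c=dict(np.load(f"scene{n}.npz"));f=cv2.resize(c["frame"],None,fx=4,fy=4,interpolation=cv2.INTER_CUBIC);h=cv2.cvtColor(f,cv2.COLOR_RGB2HSV)
    m=cv2.inRange(h,(3,120,60),(20,255,255));k,l,s,ce=cv2.connectedComponentsWithStats(m)
    i=[j for j in range(1,k) if s[j,4]>40 and np.hypot(*(ce[j]/4-hint))<12]
    if not i:return c,None
    i=max(i,key=lambda j:s[j,4]);return c,(ce[i]+.5)/4-.5
def plane(c,uv,y):
    K,R,t=cam(c);o=-R.T@t;d=np.r_[(uv-K[:2,2])/K[0,0],1]@R;return (o+d*(y-o[1])/d[1])[[0,2]]
if __name__=="__main__":
  for n,hint in((6,(300,217)),(7,(298,217)),(8,(296,220)),(9,(295,221))):
    c,p=pix(n,np.array(hint));print(n,p,plane(c,p,.004+.0105).round(4))
E
python3 nose.py
```

```text
6 [298.33676471 215.61323529] [0.4796 0.0757]
7 [296.7959622  216.55283505] [0.4852 0.069 ]
8 [293.81879195 219.29446309] [0.4962 0.0517]
9 [293.71106557 220.12172131] [0.4965 0.0477]
```

Request:
carry_out:
  plan: [0, 0, -0.001, 0, 0, 0, 0, 0, 0, 0, 0, 0]

```text
time_s: 15.52
tcp_pos: [0.5169, 0.0038, 0.0881]
eef_rot: [-3.141, 0.001, -0.001]
wrist_force: [-19.9, 1.5, 68.2]
width: 0.28
grasp_force: 84.7
```

```bash
python3 look.py 10|head -1; python3 - <<'E'
from nose import *
c,p=pix(10,np.array((294,220)));print(p,plane(c,p,.0145))
E
```

```text
15.52 [0.5169 0.0038 0.0881] [-3.141e+00  1.000e-03 -1.000e-03] [-19.9   1.5  68.2] 0.28 84.7
[293.69553292 220.26136364] [0.49651743 0.04703831]
```

Request:
carry_out:
  plan: [0, 0, 0.002, 0, 0, 0, 0, 0]

```text
time_s: 15.78
tcp_pos: [0.5169, 0.0038, 0.0885]
eef_rot: [-3.141, 0.001, -0.001]
wrist_force: [-12.6, -0.0, 29.4]
width: 0.284
grasp_force: 71.7
```

Request:
carry_out:
  plan: [0, 0, 0, 0, 0, 0, 0, 0, 0, 0, 0, 0]
  fingers: 0.32

```text
time_s: 16.03
tcp_pos: [0.5179, 0.0038, 0.0878]
eef_rot: [3.142, -0.001, -0.001]
wrist_force: [-0.4, -1.0, -0.1]
width: 0.337
grasp_force: 0.2
```

```bash
python3 look.py 11 scene 270 190 330 235|head -1; python3 - <<'E'
from nose import *
c,p=pix(11,np.array((296,220)));print(p,plane(c,p,.0145))
E
```

```text
16.03 [0.5179 0.0038 0.0878] [ 3.142e+00 -1.000e-03 -1.000e-03] [-0.4 -1.  -0.1] 0.337 0.2
[295.82457983 221.30077031] [0.48819272 0.04590216]
```

View pics/v11.png

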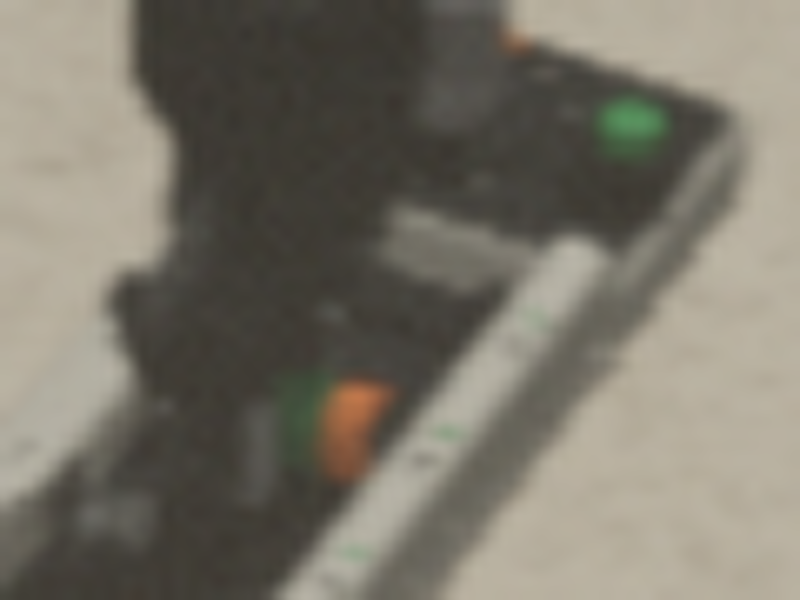

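```bash
python3 - <<'E'
from nose import *
c,p=pix(0,np.array((296,221)));print(p,p is not None and plane(c,p,.0145))
E
```

```text
[296.14264706 223.28529412] [0.48665919 0.03735811]
```

Request:
carry_out:
  plan: [0, 0, 0.01, 0, 0, 0, 0.02, 0, 0, 0, 0.03, 0, 0, 0, 0.03, 0, 0, 0, 0.01, 0]
  fingers: 0.25

```text
time_s: 16.55
tcp_pos: [0.5184, 0.0038, 0.1919]
eef_rot: [-3.141, -0.004, -0.001]
wrist_force: [0.2, 1.0, 0.4]
width: 0.372
grasp_force: 0.0
```

Request:
carry_out:
  plan: [-0.01, 0.04, 0, 0, -0.01, 0.04, 0, 0, 0, 0.04, 0, 0, 0, 0.04, 0, 0, 0, 0, 0, 0]

```text
time_s: 16.97
tcp_pos: [0.4964, 0.1721, 0.1879]
eef_rot: [-3.137, 0.0, 0.009]
wrist_force: [0.1, 2.5, -0.4]
width: 0.378
grasp_force: 0.0
```

```bash
python3 look.py 12; python3 - <<'E'
from nose import *
c,p=pix(12,np.array((296,221)));print(p,p is not None and plane(c,p,.0145))
C=cloud(dict(np.load("top12.npz"))).reshape(-1,3);m=abs(C[:,1]-.0035)<.006
print([(round(1000*x),int(1000*np.median(C[m&(abs(C[:,0]-x)<.0018)][:,2])) if (m&(abs(C[:,0]-x)<.0018)).any() else None) for x in np.arange(.452,.582,.004)])
E
```

```text
16.97 [0.4964 0.1721 0.1879] [-3.137  0.     0.009] [ 0.1  2.5 -0.4] 0.378 0.0
top green [368.4 195.2] 78 [ 0.6149 -0.2795  0.0221]
top green [273.  228.4] 96 [0.5146 0.0027 0.0367]
top green [320.4 241.2] 44 [ 0.4757 -0.1327  0.0469]
top orange [366. 203.] 35 [ 0.5917 -0.2721  0.0222]
top orange [331.4 223.8] 8 [ 0.5295 -0.1678  0.0287]
top orange [273. 237.] 40 [0.4888 0.0027 0.0417]
scene green [317.  198.5] 6 [ 0.4765 -0.1324  0.0486]
bowl (array([0.4911, 0.4265]), array([0.133 , 0.1348]), 1.27, 211)
[295.8485376  221.23711699] [0.48811102 0.04623321]
[(452, -1), (456, 17), (460, 41), (464, 44), (468, 40), (472, 45), (476, 41), (480, 39), (484, 43), (488, 41), (492, 43), (496, 42), (500, 42), (504, 43), (508, 40), (512, 37), (516, 39), (520, 39), (524, 38), (528, 34), (532, 35), (536, 21), (540, 16), (544, 18), (548, 30), (552, 34), (556, 37), (560, 34), (564, 38), (568, 35), (572, 34), (576, None), (580, 1)]
```

The profile shows the cell in bay 3 with its nose still about 6 mm high (43 mm), nub caught under the lip. I'll press the nose down with shut fingertips.

Request:
carry_out:
  plan: [0, -0.04, 0, 0, 0, -0.04, 0, 0, 0, -0.04, 0, 0, 0.001, -0.04, 0, 0, 0, 0, 0, 0]
  fingers: 1

```text
time_s: 17.48
tcp_pos: [0.4983, -0.0057, 0.1885]
eef_rot: [3.137, -0.001, -0.012]
wrist_force: [0.9, -1.4, 1.3]
width: -0.0
grasp_force: 0.0
```

Request:
carry_out:
  plan: [0, 0, -0.03, 0, 0, 0, -0.03, 0, 0, 0, -0.005, 0, 0, 0, 0, 0, 0, 0, 0, 0]

```text
time_s: 17.9
tcp_pos: [0.4988, 0.0034, 0.1239]
eef_rot: [3.141, -0.0, -0.001]
wrist_force: [1.1, 0.6, 0.2]
width: -0.001
grasp_force: 0.0
```

Request:
carry_out:
  plan: [0, 0, -0.003, 0, 0, 0, -0.003, 0, 0, 0, 0, 0]

```text
time_s: 18.15
tcp_pos: [0.4989, 0.0039, 0.1173]
eef_rot: [-3.141, -0.001, -0.001]
wrist_force: [0.1, 0.3, 3.0]
width: -0.004
grasp_force: 1.8
```

Request:
carry_out:
  plan: [0, 0, -0.002, 0, 0, 0, -0.002, 0, 0, 0, 0, 0]

```text
time_s: 18.4
tcp_pos: [0.4984, 0.0039, 0.113]
eef_rot: [-3.141, 0.001, -0.001]
wrist_force: [-1.1, -0.2, 1.8]
width: 0.001
grasp_force: 0.9
```

Request:
carry_out:
  plan: [0, 0, -0.002, 0, 0, 0, -0.002, 0, 0, 0, 0, 0, 0, 0, 0, 0]

```text
time_s: 18.73
tcp_pos: [0.4988, 0.0038, 0.1101]
eef_rot: [-3.141, -0.001, -0.001]
wrist_force: [-7.3, 0.5, 34.2]
width: 0.004
grasp_force: 17.3
```

Request:
carry_out:
  plan: [0, 0, 0.02, 0, 0, 0, 0.03, 0, -0.001, 0.01, 0.03, 0, 0.003, 0.04, 0, 0, 0.003, 0.04, 0, 0]

```text
time_s: 19.15
tcp_pos: [0.5044, 0.0941, 0.1906]
eef_rot: [-3.141, -0.003, -0.004]
wrist_force: [0.3, 0.5, -0.5]
width: -0.004
grasp_force: 0.0
```

Request:
carry_out:
  plan: [0.003, 0.04, 0, 0, 0.003, 0.04, 0, 0, 0, 0.04, 0, 0, 0, 0, 0, 0]
  fingers: 0.1

```text
time_s: 19.48
tcp_pos: [0.5083, 0.2223, 0.1884]
eef_rot: [-3.137, 0.0, 0.008]
wrist_force: [-0.9, 1.5, -0.5]
width: 0.449
grasp_force: 0.0
```

```bash
cat > bay.py <<'E'
from nose import *
import sys
n=sys.argv[1];y=float(sys.argv[2]);C=cloud(dict(np.load(f"top{n}.npz"))).reshape(-1,3);m=abs(C[:,1]-y)<.006
print([(round(1000*x),int(1000*np.median(C[m&(abs(C[:,0]-x)<.0018)][:,2])) if (m&(abs(C[:,0]-x)<.0018)).any() else None) for x in np.arange(.476,.55,.004)])
E
python3 look.py 13;python3 bay.py 13 .0035; python3 - <<'E'
from nose import *
c,p=pix(13,np.array((296,222)));print(p,p is not None and plane(c,p,.0145))
E
```

```text
19.48 [0.5083 0.2223 0.1884] [-3.137  0.     0.008] [-0.9  1.5 -0.5] 0.449 0.0
top green [368.4 195.2] 80 [ 0.615  -0.2789  0.0236]
top green [273.  229.8] 102 [0.5102 0.0027 0.035 ]
top green [320.4 241.1] 45 [ 0.4762 -0.1326  0.0461]
top orange [366.1 203. ] 36 [ 0.5927 -0.2716  0.023 ]
top orange [331.4 223.8] 8 [ 0.5291 -0.1683  0.0284]
top orange [273.  238.1] 30 [0.4866 0.0027 0.036 ]
bowl (array([0.4915, 0.4255]), array([0.1338, 0.1351]), 81.04, 209)
[(476, 42), (480, 43), (484, 40), (488, 37), (492, 38), (496, 37), (500, 38), (504, 37), (508, 36), (512, 34), (516, 39), (520, 37), (524, 38), (528, 37), (532, 23), (536, 15), (540, 11), (544, 17), (548, 23)]
[295.97201493 223.22325871] [0.48732394 0.03735056]
```

Bay 3 now reads level (37 mm top all along, same pixel as the blue cell had): home. Next the green cell near (186,205).

Request:
carry_out:
  plan: [0.0164, 0.0093, 0, -6.6, 0.0164, 0.0093, 0, -6.6, 0.0164, 0.0093, 0, -6.6, 0.0164, 0.0093, 0, -6.6, 0.0164, 0.0093, 0, -6.6]

```text
time_s: 20.0
tcp_pos: [0.5927, 0.2595, 0.1891]
eef_rot: [3.142, -0.0, -0.584]
wrist_force: [-0.4, -0.5, -0.5]
width: 0.453
grasp_force: 0.0
```

Request:
carry_out:
  plan: [0, 0, -0.03, 0, 0, 0, -0.03, 0, 0, 0, 0, 0, 0, 0, 0, 0]

```text
time_s: 20.33
tcp_pos: [0.5917, 0.259, 0.1287]
eef_rot: [3.14, 0.001, -0.578]
wrist_force: [0.2, -0.6, 0.9]
width: 0.449
grasp_force: 0.0
```

Down to 0.0755, grip, lift.

Request:
carry_out:
  plan: [0, 0.001, -0.03, 0, 0, 0, -0.02, 0, 0, 0, -0.003, 0, 0, 0, 0, 0, 0, 0, 0, 0]

```text
time_s: 20.75
tcp_pos: [0.5926, 0.2613, 0.0781]
eef_rot: [-3.14, -0.002, -0.577]
wrist_force: [-1.1, 0.4, 0.4]
width: 0.451
grasp_force: 0.0
```

Request:
carry_out:
  plan: [0, 0, 0, 0, 0, 0, 0, 0, 0, 0, 0, 0, 0, 0, 0, 0, 0, 0, 0, 0]
  fingers: 1
  force: 40

```text
time_s: 21.17
tcp_pos: [0.5925, 0.2616, 0.0781]
eef_rot: [-3.139, -0.002, -0.576]
wrist_force: [-1.6, -0.7, 11.0]
width: 0.292
grasp_force: 38.6
```

Request:
carry_out:
  plan: [0, 0, 0.01, 0, 0, 0, 0.03, 0, 0, 0, 0.03, 0, 0, 0, 0.02, 0, 0, 0, 0, 0]

```text
time_s: 21.58
tcp_pos: [0.5931, 0.2616, 0.1715]
eef_rot: [-3.136, -0.004, -0.577]
wrist_force: [0.2, 0.8, -0.8]
width: 0.289
grasp_force: 39.6
```

```bash
python3 look.py 14 scene 200 210 280 270; python3 - <<'E'
from nose import *
c,p=pix(14,np.array((231,250)));print(p,p is not None and plane(c,p,.27))
E
```

```text
21.58 [0.5931 0.2616 0.1715] [-3.136 -0.004 -0.577] [ 0.2  0.8 -0.8] 0.289 39.6
top green [368.3 195.2] 79 [ 0.6157 -0.2794  0.024 ]
top green [272.9 229.7] 103 [0.5099 0.0027 0.0348]
top green [320.4 241.2] 45 [ 0.4759 -0.1326  0.0464]
top orange [366. 203.] 35 [ 0.5919 -0.2715  0.022 ]
top orange [331.5 223.8] 10 [ 0.5289 -0.168   0.0283]
top orange [273. 238.] 31 [0.4873 0.0027 0.0345]
scene green [317.  198.5] 6 [ 0.4777 -0.1307  0.0486]
bowl (array([0.491 , 0.4258]), array([0.1341, 0.133 ]), 82.37, 212)
[230.52659574 245.29698582] [0.5826123 0.1052129]
```

View pics/v14.png

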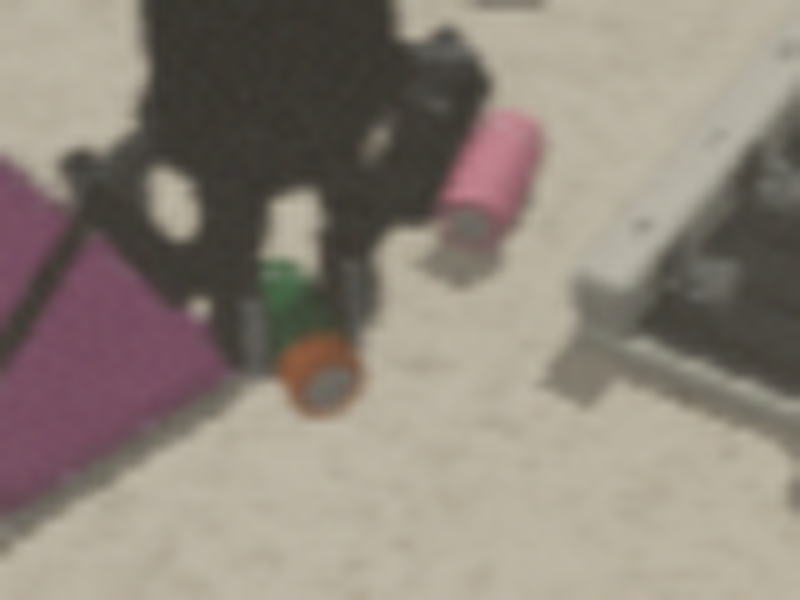

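The cell is held level at (310,340), band and nub to the front. Moving over bay 1.

Request:
carry_out:
  plan: [-0.0179, -0.0307, 0, 6.6, -0.0179, -0.0307, 0, 6.6, -0.0179, -0.0307, 0, 6.6, -0.0179, -0.0307, 0, 6.6, -0.0179, -0.0307, 0, 6.6]

```text
time_s: 22.1
tcp_pos: [0.5007, 0.1069, 0.1658]
eef_rot: [-3.141, 0.001, 0.006]
wrist_force: [1.1, -1.2, -1.9]
width: 0.288
grasp_force: 39.8
```

Request:
carry_out:
  plan: [0, 0, 0, 0, 0, 0, -0.02, 0, 0, 0, -0.02, 0, 0, 0, 0, 0, 0, 0, 0, 0]

```text
time_s: 22.52
tcp_pos: [0.5018, 0.1077, 0.1254]
eef_rot: [3.141, 0.002, -0.001]
wrist_force: [0.8, -0.5, 0.0]
width: 0.285
grasp_force: 39.8
```

Request:
carry_out:
  plan: [0.0005, 0, -0.003, 0, 0, 0, -0.003, 0, 0, 0, -0.002, 0, 0, 0, 0, 0]

```text
time_s: 22.85
tcp_pos: [0.5039, 0.1081, 0.1188]
eef_rot: [-3.141, -0.004, -0.001]
wrist_force: [3.8, 1.3, 11.2]
width: 0.287
grasp_force: 41.7
```

Request:
carry_out:
  plan: [0, 0, -0.002, 0, 0, 0, -0.002, 0, 0, 0, 0, 0]

```text
time_s: 23.1
tcp_pos: [0.5045, 0.1081, 0.1152]
eef_rot: [-3.141, -0.005, -0.001]
wrist_force: [6.9, 0.9, 14.3]
width: 0.282
grasp_force: 43.7
```

Request:
carry_out:
  plan: [0, 0, -0.002, 0, 0, 0, -0.002, 0, 0, 0, 0, 0]

```text
time_s: 23.35
tcp_pos: [0.5048, 0.1081, 0.1113]
eef_rot: [-3.141, -0.006, -0.001]
wrist_force: [9.0, 0.4, 14.7]
width: 0.287
grasp_force: 46.2
```

Request:
carry_out:
  plan: [0.004, 0, 0, 0, 0.004, 0, 0, 0, 0.004, 0, 0, 0, 0.003, 0, 0, 0, 0, 0, 0, 0]

```text
time_s: 23.77
tcp_pos: [0.5177, 0.108, 0.11]
eef_rot: [-3.141, 0.001, -0.001]
wrist_force: [-5.3, 0.9, 3.7]
width: 0.284
grasp_force: 45.0
```

```bash
python3 look.py 15 |head -1; python3 - <<'E'
from nose import *
c,p=pix(15,np.array((276,236)));print(p,p is not None and plane(c,p,.108+.0105))
E
```

```text
23.77 [0.5177 0.108  0.11  ] [-3.141e+00  1.000e-03 -1.000e-03] [-5.3  0.9  3.7] 0.284 45.0
[278.98930481 234.25868984] [0.49693647 0.06639836]
```

Request:
carry_out:
  plan: [0, 0, -0.004, 0, 0, 0, -0.004, 0, 0, 0, -0.003, 0, 0, 0, -0.003, 0, 0, 0, 0, 0]

```text
time_s: 24.28
tcp_pos: [0.5168, 0.1079, 0.0953]
eef_rot: [3.142, 0.002, -0.001]
wrist_force: [-7.7, 0.1, -2.0]
width: 0.281
grasp_force: 44.5
```

Request:
carry_out:
  plan: [0, 0, -0.002, 0, 0, 0, 0, 0]

```text
time_s: 24.45
tcp_pos: [0.5169, 0.1079, 0.0935]
eef_rot: [3.142, 0.002, -0.001]
wrist_force: [-7.3, 0.0, 1.0]
width: 0.289
grasp_force: 44.8
```

Request:
carry_out:
  plan: [0, 0, -0.002, 0, 0, 0, 0, 0]

```text
time_s: 24.62
tcp_pos: [0.5169, 0.1079, 0.0916]
eef_rot: [3.142, 0.002, -0.001]
wrist_force: [-6.9, -0.0, 4.0]
width: 0.286
grasp_force: 45.0
```

Request:
carry_out:
  plan: [0, 0, -0.001, 0, 0, 0, 0, 0]

```text
time_s: 24.78
tcp_pos: [0.517, 0.1079, 0.0908]
eef_rot: [-3.142, 0.002, -0.001]
wrist_force: [-7.8, 0.2, 6.7]
width: 0.287
grasp_force: 45.2
```

```bash
python3 look.py 16 |head -1; python3 - <<'E'
from nose import *
c,p=pix(16,np.array((275,238)));print(p,p is not None and plane(c,p,.108+.0105))
E
```

```text
24.78 [0.517  0.1079 0.0908] [-3.142e+00  2.000e-03 -1.000e-03] [-7.8  0.2  6.7] 0.287 45.2
[279.09027778 238.14722222] [0.49642199 0.04899483]
```

Request:
carry_out:
  plan: [0, 0, -0.001, 0, 0, 0, 0, 0]

```text
time_s: 25.05
tcp_pos: [0.5168, 0.1079, 0.0901]
eef_rot: [-3.141, 0.002, -0.001]
wrist_force: [-11.5, -0.3, 15.4]
width: 0.289
grasp_force: 46.2
```

Request:
carry_out:
  plan: [0, 0, -0.001, 0, 0, 0, 0, 0]

```text
time_s: 25.22
tcp_pos: [0.5169, 0.1078, 0.0892]
eef_rot: [-3.141, 0.002, -0.001]
wrist_force: [-10.4, 0.8, 16.0]
width: 0.283
grasp_force: 46.5
```

```bash
python3 look.py 17 |head -1; python3 - <<'E'
from nose import *
c,p=pix(17,np.array((275,238)));print(p,p is not None and plane(c,p,.108+.0105))
E
```

```text
25.22 [0.5169 0.1078 0.0892] [-3.141e+00  2.000e-03 -1.000e-03] [-10.4   0.8  16. ] 0.283 46.5
[279.33051378 238.64943609] [0.49550092 0.04713662]
```

Request:
carry_out:
  plan: [0, 0, -0.001, 0, 0, 0, 0, 0]

```text
time_s: 25.48
tcp_pos: [0.5169, 0.1079, 0.0887]
eef_rot: [-3.141, 0.002, -0.001]
wrist_force: [-13.4, -0.8, 24.6]
width: 0.281
grasp_force: 51.0
```

Request:
carry_out:
  plan: [0, 0, 0, 0, 0, 0, 0, 0, 0, 0, 0, 0]
  fingers: 0.32

```text
time_s: 25.73
tcp_pos: [0.518, 0.1078, 0.0879]
eef_rot: [-3.142, -0.001, -0.001]
wrist_force: [0.6, -0.4, 0.1]
width: 0.337
grasp_force: 0.1
```

Request:
carry_out:
  plan: [0, 0, 0.01, 0, 0, 0, 0.02, 0, 0, 0, 0.03, 0, 0, 0, 0.03, 0, 0, 0, 0.01, 0]
  fingers: 0.25

```text
time_s: 26.15
tcp_pos: [0.5185, 0.1079, 0.192]
eef_rot: [-3.141, -0.004, -0.001]
wrist_force: [-0.3, 0.1, -0.6]
width: 0.375
grasp_force: 0.0
```

Request:
carry_out:
  plan: [-0.01, 0.04, 0, 0, -0.009, 0.04, 0, 0, 0, 0.04, 0, 0, 0, 0.04, 0, 0, 0, 0, 0, 0]
  fingers: 1

```text
time_s: 26.57
tcp_pos: [0.4969, 0.276, 0.1878]
eef_rot: [-3.137, 0.0, 0.008]
wrist_force: [-0.8, 1.1, 0.1]
width: -0.004
grasp_force: 0.0
```

```bash
python3 look.py 18 ; python3 bay.py 18 .1075;python3 bay.py 18 .003
```

```text
26.57 [0.4969 0.276  0.1878] [-3.137  0.     0.008] [-0.8  1.1  0.1] -0.004 0.0
top green [368.3 195.3] 80 [ 0.6149 -0.2791  0.0235]
top green [237.2 228.6] 105 [0.5135 0.1062 0.0372]
top green [273.  229.8] 102 [0.51   0.0027 0.0342]
top green [320.4 241.2] 45 [ 0.4759 -0.1329  0.0461]
top orange [366. 203.] 35 [ 0.5917 -0.272   0.0226]
top orange [331.3 223.9] 9 [ 0.5286 -0.1671  0.029 ]
top orange [113.7 233.1] 21 [0.5027 0.4626 0.0289]
top orange [237.2 237.2] 43 [0.4891 0.1061 0.0396]
top orange [273.  238.1] 30 [0.4868 0.0027 0.035 ]
bowl (array([0.4833, 0.4137]), array([0.1336, 0.1346]), 38.98, 212)
[(476, 41), (480, 40), (484, 43), (488, 40), (492, 40), (496, 40), (500, 43), (504, 38), (508, 38), (512, 36), (516, 39), (520, 37), (524, 36), (528, 35), (532, None), (536, 11), (540, 16), (544, 11), (548, 25)]
[(476, 40), (480, 42), (484, 41), (488, 37), (492, 38), (496, 38), (500, 36), (504, 32), (508, 39), (512, 34), (516, 37), (520, 37), (524, 34), (528, 37), (532, 30), (536, 15), (540, 14), (544, 15), (548, 22)]
```

Request:
carry_out:
  plan: [0, -0.04, 0, 0, 0, -0.04, 0, 0, 0, -0.04, 0, 0, 0, -0.04, 0, 0, 0, 0, 0, 0]

```text
time_s: 27.08
tcp_pos: [0.4989, 0.0987, 0.1887]
eef_rot: [3.138, -0.001, -0.011]
wrist_force: [-0.0, -2.1, -0.5]
width: 0.001
grasp_force: 0.0
```

Request:
carry_out:
  plan: [0, 0, -0.03, 0, 0, 0, -0.03, 0, 0, 0, -0.005, 0, 0, 0, -0.003, 0, 0, 0, -0.003, 0]

```text
time_s: 27.5
tcp_pos: [0.499, 0.1075, 0.1177]
eef_rot: [3.142, -0.001, -0.001]
wrist_force: [-0.1, -0.2, 0.3]
width: -0.002
grasp_force: 0.0
```

Request:
carry_out:
  plan: [0, 0, -0.002, 0, 0, 0, -0.002, 0, 0, 0, -0.002, 0, 0, 0, -0.002, 0, 0, 0, 0, 0]

```text
time_s: 27.92
tcp_pos: [0.4989, 0.108, 0.1101]
eef_rot: [-3.141, -0.001, -0.001]
wrist_force: [-5.9, -0.4, 28.7]
width: -0.004
grasp_force: 14.1
```

Request:
carry_out:
  plan: [0, 0, 0.02, 0, 0, 0, 0.04, 0, 0, 0, 0.04, 0, 0, 0, 0, 0, 0, 0, 0, 0]

```text
time_s: 28.33
tcp_pos: [0.4992, 0.1082, 0.2107]
eef_rot: [-3.14, -0.004, -0.0]
wrist_force: [0.2, 0.6, -0.7]
width: 0.004
grasp_force: 0.0
```

Request:
carry_out:
  plan: [0.011, -0.04, 0, -3, 0.011, -0.04, 0, -3, 0.011, -0.04, 0, -3, 0.011, -0.04, 0, -3, 0.011, -0.04, 0, -3]
  fingers: 0.1

```text
time_s: 28.75
tcp_pos: [0.5536, -0.0942, 0.208]
eef_rot: [-3.142, 0.001, -0.265]
wrist_force: [0.5, 0.4, 0.0]
width: 0.452
grasp_force: 0.0
```

```bash
python3 look.py 19 scene 180 200 340 320; python3 bay.py 19 .1075
```

```text
28.75 [ 0.5536 -0.0942  0.208 ] [-3.142e+00  1.000e-03 -2.650e-01] [0.5 0.4 0. ] 0.452 0.0
top green [368.4 195.2] 79 [ 0.6154 -0.2797  0.0236]
top green [322.5 242.6] 8 [ 0.472  -0.1391  0.0475]
top orange [366. 203.] 35 [ 0.5926 -0.2716  0.022 ]
top orange [331.3 223.9] 9 [ 0.528  -0.1669  0.0292]
scene green [317.  198.5] 6 [ 0.476  -0.1312  0.0495]
bowl (array([0.4849, 0.4131]), array([0.1336, 0.1364]), 60.6, 222)
[(476, None), (480, None), (484, None), (488, None), (492, None), (496, None), (500, None), (504, None), (508, None), (512, None), (516, None), (520, None), (524, None), (528, None), (532, 27), (536, None), (540, None), (544, 15), (548, 31)]
```

View pics/v19.png

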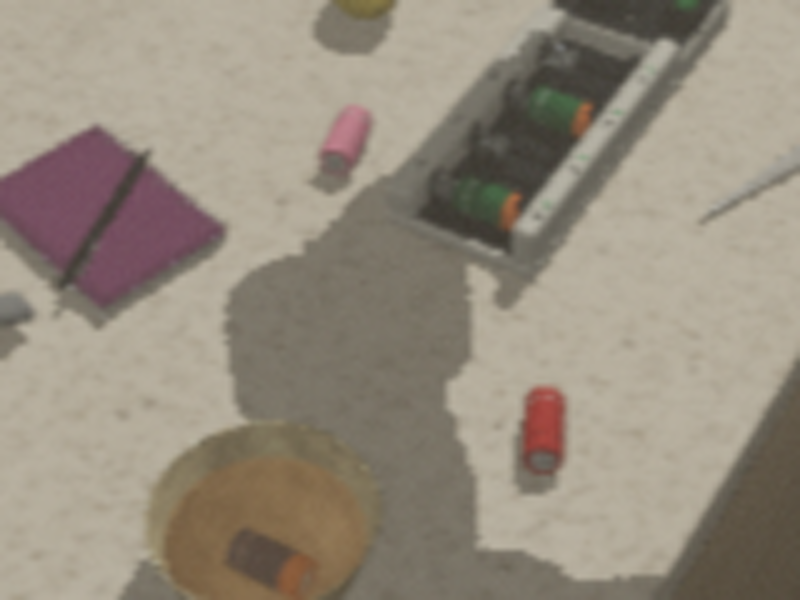

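Bays 1 and 3 hold level green cells at (490,200) and (560,110); the blue cell is still in the shifted bowl at (270,560). Now the third cell, near (369,198) in the top view.

Request:
carry_out:
  plan: [0.012, -0.0372, 0, -1, 0.012, -0.0372, 0, -1, 0.012, -0.0372, 0, -1, 0.012, -0.0372, 0, -1, 0.012, -0.0372, 0, -1]

```text
time_s: 29.27
tcp_pos: [0.6137, -0.2798, 0.2078]
eef_rot: [-3.141, 0.001, -0.351]
wrist_force: [0.9, 0.4, 0.1]
width: 0.448
grasp_force: 0.0
```

Request:
carry_out:
  plan: [0, 0, -0.04, 0, 0, 0, -0.04, 0, 0, 0, 0, 0, 0, 0, 0, 0]

```text
time_s: 29.6
tcp_pos: [0.613, -0.2777, 0.1275]
eef_rot: [-3.141, 0.004, -0.35]
wrist_force: [1.0, -0.3, 1.3]
width: 0.449
grasp_force: 0.0
```

```bash
python3 look.py 20 scene 270 140 350 200
```

```text
29.6 [ 0.613  -0.2777  0.1275] [-3.141  0.004 -0.35 ] [ 1.  -0.3  1.3] 0.449 0.0
top green [272.8 229.9] 99 [0.51   0.0027 0.0345]
top green [237.1 229.9] 97 [0.5102 0.1068 0.0345]
top orange [237.6 237.7] 19 [0.4873 0.1038 0.0342]
top orange [273.  238.1] 30 [0.4868 0.0027 0.0349]
scene green [317.  198.5] 6 [ 0.4769 -0.1317  0.0489]
bowl (array([0.4841, 0.4135]), array([0.1343, 0.1344]), 4.33, 211)
```

View pics/v20.png

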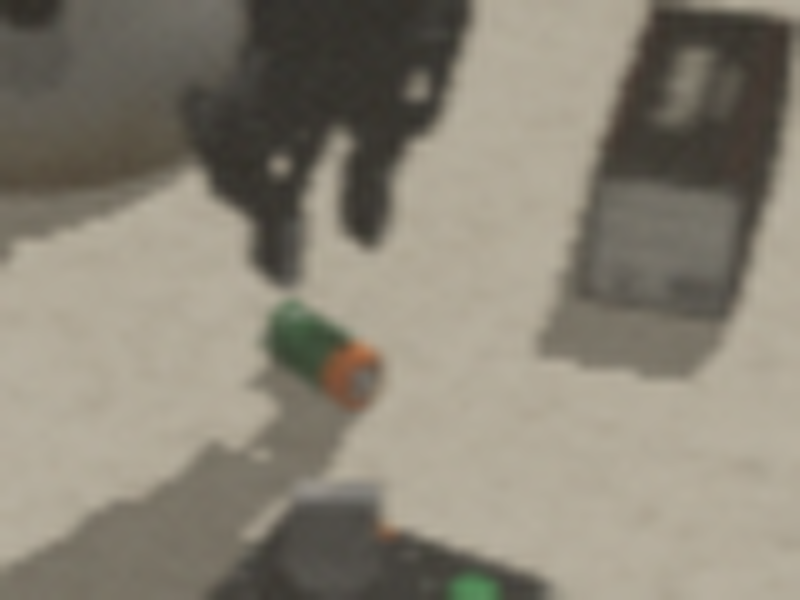

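Fingers straddle the cell at (325,355). Descending and gripping.

Request:
carry_out:
  plan: [0, 0, -0.03, 0, 0, 0, -0.018, 0, 0, 0, -0.003, 0, 0, 0, 0, 0, 0, 0, 0, 0]

```text
time_s: 30.12
tcp_pos: [0.6145, -0.2785, 0.0802]
eef_rot: [3.141, -0.003, -0.349]
wrist_force: [-0.6, 1.2, 0.7]
width: 0.449
grasp_force: 0.0
```

Request:
carry_out:
  plan: [0, 0, 0, 0, 0, 0, 0, 0, 0, 0, 0, 0, 0, 0, 0, 0, 0, 0, 0, 0]
  fingers: 1
  force: 40

```text
time_s: 30.53
tcp_pos: [0.6144, -0.2785, 0.08]
eef_rot: [3.142, -0.003, -0.35]
wrist_force: [-2.1, 1.7, 11.0]
width: 0.286
grasp_force: 38.7
```

Request:
carry_out:
  plan: [0, 0, 0.01, 0, 0, 0, 0.03, 0, 0, 0, 0.03, 0, 0, 0, 0.02, 0, 0, 0, 0, 0]

```text
time_s: 30.95
tcp_pos: [0.615, -0.279, 0.1737]
eef_rot: [3.141, -0.007, -0.35]
wrist_force: [0.2, 0.7, -0.1]
width: 0.287
grasp_force: 39.6
```

```bash
python3 look.py 21|head -1;  python3 - <<'E'
from nose import *
c,p=pix(21,np.array((306,172)));print(p,p is not None and plane(c,p,-.267))
E
```

```text
30.95 [ 0.615  -0.279   0.1737] [ 3.141 -0.007 -0.35 ] [ 0.2  0.7 -0.1] 0.287 39.6
None False
```

```bash
python3 - <<'E'
from nose import *
c=dict(np.load("scene21.npz"));print(proj(c,[[.594,-.271,.107],[.594,-.271,.013]]))
for ce,a,m in blobs(c,(3,120,60),(20,255,255),3):
    if 260<ce[0]<350 and 130<ce[1]<210:print(ce,a)
c=dict(np.load("top21.npz"));print(proj(c,[[.594,-.271,.107],[.594,-.271,.013]]),[(b[0],b[1]) for b in blobs(c,(3,120,50),(90,255,255),3) if 340<b[0][0]<400 and 160<b[0][1]<230])
E
```

```text
[[306.00718633 157.77984052]
 [304.95530731 177.31787697]]
[304.45454545 157.36363636] 11
[[370.74668879 196.48073165]
 [365.0921526  203.07639492]] []
```

Lifted (orange band at (304,157) in scene). Moving it over bay 2.

Request:
carry_out:
  plan: [-0.0124, 0.0372, 0, 2.23, -0.0124, 0.0372, 0, 2.23, -0.0124, 0.0372, 0, 2.23, -0.0124, 0.0372, 0, 2.23, -0.0124, 0.0372, 0, 2.23]

```text
time_s: 31.47
tcp_pos: [0.5504, -0.0905, 0.1676]
eef_rot: [-3.141, 0.001, -0.153]
wrist_force: [2.1, 0.4, -0.6]
width: 0.288
grasp_force: 39.7
```

Request:
carry_out:
  plan: [-0.0124, 0.0372, 0, 2.23, -0.0124, 0.0372, 0, 2.23, -0.0124, 0.0372, 0, 2.23, -0.0124, 0.0366, 0, 2.22, 0, 0, 0, 0]

```text
time_s: 31.88
tcp_pos: [0.4996, 0.0633, 0.1673]
eef_rot: [-3.138, 0.003, 0.011]
wrist_force: [-0.7, 1.6, -0.9]
width: 0.287
grasp_force: 39.8
```

Request:
carry_out:
  plan: [0, 0, -0.02, 0, 0, 0, -0.02, 0, 0, 0, 0, 0, 0, 0, 0, 0]

```text
time_s: 32.22
tcp_pos: [0.5017, 0.0558, 0.1275]
eef_rot: [3.141, 0.002, -0.0]
wrist_force: [0.1, -0.0, -0.1]
width: 0.289
grasp_force: 39.8
```

```bash
python3 look.py 22|head -1;  python3 - <<'E'
from nose import *
c,p=pix(22,np.array((290,224)));print(p,p is not None and plane(c,p,.0664))
E
```

```text
32.22 [0.5017 0.0558 0.1275] [ 3.141e+00  2.000e-03 -0.000e+00] [ 0.1 -0.  -0.1] 0.289 39.8
[293.06030499 224.19061922] [0.47274094 0.08047126]
```

```bash
python3 - <<'E'
from nose import *
for n,T in((6,(.5029,.004,.0622)),(22,(.5025,.0558,.0605))):
    c,p=pix(n,np.array((299,216) if n==6 else (292,224)));C=cloud(c);h=cv2.cvtColor(c["frame"],cv2.COLOR_RGB2HSV)
    e=proj(c,[[T[0]-.0233,T[1]+.0105,T[2]+.0135]])[0];print(n,"obs",p.round(2),"exp",e.round(2))
    v,u=np.indices(h.shape[:2]);near=np.hypot(u-p[0],v-p[1])<9
    for nm,lo,hi in(("or",(3,110,60),(20,255,255)),("gr",(40,60,20),(90,255,255))):
        m=(cv2.inRange(h,lo,hi)>0)&near;Q=C[m];Q=Q[Q[:,2]<.3]
        print(nm,m.sum(),(Q.mean(0)-T).round(4),Q.std(0).round(4),"px",u[m].mean().round(2) if m.any() else 0,v[m].mean().round(2) if m.any() else 0)
    m=near&(C[...,2]>.04)&(C[...,2]<.1);Q=C[m];print("all",(np.median(Q,0)-T).round(4),(np.percentile(Q,3,axis=0)-T).round(4),(np.percentile(Q,97,axis=0)-T).round(4))
E
```

```text
6 obs [298.34 215.61] exp [298.34 215.61]
or 26 [-0.0209  0.0064  0.0074] [0.0038 0.007  0.0051] px 298.19 216.04
gr 1 [-0.0085 -0.001   0.0103] [0. 0. 0.] px 296.0 213.0
all [-0.0189  0.0038  0.0047] [-0.0386 -0.044  -0.0206] [-0.0006  0.0256  0.0279]
22 obs [293.06 224.19] exp [291.3  224.97]
or 40 [-0.0204 -0.0091 -0.0005] [0.0055 0.024  0.0156] px 293.12 224.35
gr 8 [-0.0035 -0.0374 -0.0136] [0.0051 0.0245 0.0164] px 292.5 220.75
all [-0.0226  0.0008  0.0026] [-0.0409 -0.0528 -0.0195] [-0.0064  0.0201  0.0297]
```

```bash
python3 - <<'E'
from nose import *
for n,e in((6,(298.34,215.61)),(22,(291.3,224.97))):
    c=dict(np.load(f"scene{n}.npz"));f=cv2.resize(c["frame"],None,fx=4,fy=4,interpolation=cv2.INTER_CUBIC);m=cv2.inRange(cv2.cvtColor(f,cv2.COLOR_RGB2HSV),(3,120,60),(20,255,255))
    u0,v0=int(e[0]*4)-26,int(e[1]*4)-26;s=m[v0:v0+56:2,u0:u0+64:2]>0
    print(n);print("\n".join("".join(".#"[int(x)] for x in r) for r in s))
E
```

```text
6
................................
................................
................................
................................
................................
................................
................................
................................
...............##...............
.............######.............
............########............
...........##########...........
...........#########............
...........#######..............
...........#######..............
..........#######...............
..........######................
..........######................
..........#####.................
..........#####.................
...........###..................
............##..................
..............##................
................................
................................
................................
................................
................................
22
................................
................................
................................
................................
................................
.........................##.....
.......................####.....
.......................####.....
...............###....#####.....
.............#############......
.............##############.....
............##############......
...........###############......
...........########...####......
..........########.....##.......
..........#######......#........
..........#######...............
..........######................
..........######................
...........#####................
...........#####................
............###.................
................................
................................
................................
................................
................................
................................
```

The band matches the expected place exactly (the extra pixels are the bay 3 cell). Tilt, push, and lower as before.

Request:
carry_out:
  plan: [0.0005, 0, -0.003, 0, 0, 0, -0.003, 0, 0, 0, -0.002, 0, 0, 0, 0, 0]

```text
time_s: 32.65
tcp_pos: [0.5039, 0.056, 0.1206]
eef_rot: [-3.141, -0.004, 0.0]
wrist_force: [3.9, -0.2, 12.8]
width: 0.287
grasp_force: 42.0
```

Request:
carry_out:
  plan: [0, 0, -0.002, 0, 0, 0, -0.002, 0, 0, 0, 0, 0]

```text
time_s: 32.9
tcp_pos: [0.5044, 0.056, 0.1169]
eef_rot: [-3.141, -0.005, 0.0]
wrist_force: [7.1, 0.2, 16.4]
width: 0.281
grasp_force: 44.2
```

Request:
carry_out:
  plan: [0, 0, -0.002, 0, 0, 0, -0.002, 0, 0, 0, 0, 0]

```text
time_s: 33.15
tcp_pos: [0.5046, 0.056, 0.1129]
eef_rot: [-3.141, -0.006, 0.0]
wrist_force: [8.7, 0.1, 15.8]
width: 0.282
grasp_force: 46.8
```

Request:
carry_out:
  plan: [0.004, 0, 0, 0, 0.004, 0, 0, 0, 0.004, 0, 0, 0, 0.003, 0, 0, 0, 0, 0, 0, 0]

```text
time_s: 33.57
tcp_pos: [0.5176, 0.0561, 0.1118]
eef_rot: [-3.141, 0.001, 0.0]
wrist_force: [-5.2, 0.0, 5.2]
width: 0.283
grasp_force: 45.5
```

Request:
carry_out:
  plan: [0, 0, -0.004, 0, 0, 0, -0.004, 0, 0, 0, -0.003, 0, 0, 0, -0.003, 0, 0, 0, 0, 0]

```text
time_s: 33.98
tcp_pos: [0.5167, 0.0561, 0.0972]
eef_rot: [-3.141, 0.002, 0.0]
wrist_force: [-6.9, 0.8, -0.4]
width: 0.283
grasp_force: 45.1
```

Request:
carry_out:
  plan: [0, 0, -0.002, 0, 0, 0, -0.002, 0, 0, 0, 0, 0]

```text
time_s: 34.23
tcp_pos: [0.5167, 0.0561, 0.0935]
eef_rot: [-3.141, 0.002, 0.0]
wrist_force: [-6.4, 0.1, 0.7]
width: 0.285
grasp_force: 45.3
```

Request:
carry_out:
  plan: [0, 0, -0.001, 0, 0, 0, -0.001, 0, 0, 0, 0, 0]

```text
time_s: 34.48
tcp_pos: [0.5168, 0.0561, 0.0918]
eef_rot: [-3.141, 0.002, 0.0]
wrist_force: [-7.4, 0.6, 8.7]
width: 0.287
grasp_force: 46.0
```

Request:
carry_out:
  plan: [0, 0, -0.001, 0, 0, 0, -0.001, 0, 0, 0, 0, 0]

```text
time_s: 34.73
tcp_pos: [0.5168, 0.0562, 0.0901]
eef_rot: [-3.141, 0.002, 0.0]
wrist_force: [-10.8, 1.7, 16.0]
width: 0.29
grasp_force: 47.2
```

Request:
carry_out:
  plan: [0, 0, -0.001, 0, 0, 0, -0.0005, 0, 0, 0, 0, 0]

```text
time_s: 34.98
tcp_pos: [0.5168, 0.056, 0.0888]
eef_rot: [-3.141, 0.001, 0.0]
wrist_force: [-10.4, 0.8, 19.5]
width: 0.288
grasp_force: 48.2
```

Request:
carry_out:
  plan: [0, 0, 0, 0, 0, 0, 0, 0, 0, 0, 0, 0]
  fingers: 0.32

```text
time_s: 35.23
tcp_pos: [0.5178, 0.0561, 0.0883]
eef_rot: [-3.142, -0.001, 0.0]
wrist_force: [0.2, -1.3, 0.6]
width: 0.341
grasp_force: 0.0
```

Request:
carry_out:
  plan: [0, 0, 0.01, 0, 0, 0, 0.02, 0, 0, 0, 0.03, 0, 0, 0, 0.03, 0, 0, 0, 0.01, 0]
  fingers: 0.25

```text
time_s: 35.65
tcp_pos: [0.5184, 0.056, 0.1924]
eef_rot: [-3.141, -0.004, 0.0]
wrist_force: [0.6, 0.3, 0.2]
width: 0.374
grasp_force: 0.0
```

Request:
carry_out:
  plan: [-0.01, 0.04, 0, 0, -0.009, 0.04, 0, 0, 0, 0.04, 0, 0, 0, 0.04, 0, 0, 0, 0, 0, 0]
  fingers: 1

```text
time_s: 36.07
tcp_pos: [0.4971, 0.2243, 0.1883]
eef_rot: [-3.137, 0.0, 0.009]
wrist_force: [-0.8, 1.6, -1.2]
width: -0.002
grasp_force: 0.0
```

```bash
python3 look.py 23 ; python3 bay.py 23 .0555
```

```text
36.07 [0.4971 0.2243 0.1883] [-3.137  0.     0.009] [-0.8  1.6 -1.2] -0.002 0.0
top green [255.1 228.7] 102 [0.5134 0.0547 0.036 ]
top green [237.2 230. ] 101 [0.5101 0.1066 0.0342]
top green [273.  229.8] 102 [0.5104 0.0027 0.0349]
top green [320.4 241.3] 46 [ 0.4757 -0.1325  0.0459]
top orange [331.6 223.7] 9 [ 0.5288 -0.1697  0.0272]
top orange [255.4 237.4] 41 [0.4888 0.0543 0.039 ]
top orange [237.6 238.1] 31 [0.487  0.1035 0.0356]
top orange [273.  238.1] 29 [0.4868 0.0027 0.0361]
scene green [317.  198.5] 6 [ 0.4766 -0.1325  0.0488]
bowl (array([0.4829, 0.4143]), array([0.1333, 0.1359]), 61.04, 228)
[(476, 40), (480, 40), (484, 44), (488, 40), (492, 39), (496, 39), (500, 36), (504, 37), (508, 38), (512, 36), (516, 40), (520, 37), (524, 36), (528, 35), (532, 33), (536, 13), (540, 11), (544, 12), (548, 21)]
```

Request:
carry_out:
  plan: [0, -0.04, 0, 0, 0, -0.04, 0, 0, 0, -0.04, 0, 0, 0, -0.04, 0, 0, 0, 0, 0, 0]

```text
time_s: 36.58
tcp_pos: [0.4985, 0.0468, 0.1891]
eef_rot: [3.138, -0.001, -0.011]
wrist_force: [1.2, -1.6, 0.1]
width: 0.004
grasp_force: 0.0
```

Request:
carry_out:
  plan: [0, 0, -0.03, 0, 0, 0, -0.03, 0, 0, 0, -0.005, 0, 0, 0, -0.003, 0, 0, 0, -0.003, 0]

```text
time_s: 37.0
tcp_pos: [0.4988, 0.0557, 0.1182]
eef_rot: [3.141, -0.001, -0.0]
wrist_force: [-0.6, 0.0, -0.2]
width: -0.001
grasp_force: 0.0
```

Request:
carry_out:
  plan: [0, 0, -0.002, 0, 0, 0, -0.002, 0, 0, 0, -0.002, 0, 0, 0, -0.002, 0, 0, 0, 0, 0]

```text
time_s: 37.42
tcp_pos: [0.4988, 0.0561, 0.1103]
eef_rot: [-3.141, -0.001, 0.0]
wrist_force: [-3.5, 0.4, 20.9]
width: 0.0
grasp_force: 10.1
```

Request:
carry_out:
  plan: [0, 0, 0.02, 0, 0, 0, 0.04, 0, 0, 0, 0.04, 0, 0, 0, 0, 0]

```text
time_s: 37.75
tcp_pos: [0.5001, 0.056, 0.2152]
eef_rot: [-3.141, -0.008, 0.0]
wrist_force: [0.5, 0.7, -0.0]
width: 0.003
grasp_force: 0.0
```

Request:
carry_out:
  plan: [0.0, 0.04, 0, 0, 0.0, 0.04, 0, 0, 0, 0.04, 0, 0, 0, 0.04, 0, 0, 0, 0, 0, 0]
  fingers: 0.3

```text
time_s: 38.17
tcp_pos: [0.4971, 0.2243, 0.209]
eef_rot: [-3.138, 0.0, 0.009]
wrist_force: [-1.0, 1.9, -0.6]
width: 0.352
grasp_force: 0.0
```

```bash
python3 look.py 24 ; python3 bay.py 24 .0555; python3 - <<'E'
from nose import *
for nm in("top","scene"):
    c=dict(np.load(nm+"24.npz"));C=cloud(c)
    print(nm,[(b[0].round(0).tolist(),int(b[1]),np.median(C[b[2]],0).round(2).tolist()) for b in blobs(c,(45,80,25),(90,255,255),10)])
E
```

```text
38.17 [0.4971 0.2243 0.209 ] [-3.138  0.     0.009] [-1.   1.9 -0.6] 0.352 0.0
top green [254.9 229.8] 101 [0.5105 0.0548 0.0345]
top green [237.5 225. ] 24 [0.5247 0.1056 0.0335]
top green [273.  229.8] 104 [0.5108 0.0027 0.0335]
top green [237.2 231.5] 75 [0.5063 0.1065 0.0342]
top green [320.4 241.2] 45 [ 0.4762 -0.1324  0.0452]
top orange [331.3 223.7] 10 [ 0.5289 -0.1669  0.0294]
top orange [237.7 238.1] 30 [0.4867 0.1038 0.036 ]
top orange [255.4 238.2] 33 [0.487  0.0519 0.0337]
top orange [273. 238.] 31 [0.487  0.0027 0.0345]
bowl (array([0.4834, 0.4135]), array([0.1339, 0.1353]), 59.45, 226)
[(476, 40), (480, 39), (484, 42), (488, 35), (492, 32), (496, 36), (500, 34), (504, 36), (508, 37), (512, 34), (516, 36), (520, 37), (524, 34), (528, 40), (532, 22), (536, 14), (540, 11), (544, 17), (548, 26)]
top [([133.0, 89.0], 294, [0.89, 0.39, 0.15]), ([338.0, 102.0], 14, [0.88, -0.19, 0.1]), ([343.0, 105.0], 15, [0.86, -0.2, 0.1]), ([339.0, 108.0], 13, [0.85, -0.19, 0.1]), ([332.0, 118.0], 18, [0.85, -0.17, 0.04]), ([356.0, 128.0], 52, [0.79, -0.24, 0.11]), ([349.0, 140.0], 19, [0.78, -0.22, 0.05]), ([255.0, 230.0], 102, [0.51, 0.05, 0.03]), ([237.0, 230.0], 107, [0.51, 0.11, 0.03]), ([273.0, 230.0], 104, [0.51, 0.0, 0.03]), ([320.0, 241.0], 45, [0.48, -0.13, 0.05])]
scene []
```

All three green cells are home (level, same rows as the blue had); no fourth exists. Now the dial.

```bash
python3 - <<'E'
from rig import manip
from meas import *
o=manip.get_obs();print(np.round(o["q"],3),np.round(o["tcp_pos"],4),o["eef_rot"])
for nm in("top24","top19","top12","top0"):
    c=dict(np.load(nm+".npz"));P=cloud(c);m=(P[...,2]>.06)&(P[...,2]<.08)&(abs(P[...,0]-.53)<.03)&(abs(P[...,1]+.13)<.03);Q=P[m]
    if len(Q)>9:
        w,v=np.linalg.eigh(np.cov(Q[:,:2].T));print(nm,len(Q),cv2.minAreaRect(Q[:,:2].astype(np.float32)),Q.mean(0).round(4),np.degrees(np.arctan2(v[1,1]*np.sign(v[0,1]),abs(v[0,1]))).round(1))
E
```

```text
[-0.631  0.817  0.31   1.72  -0.371  0.662 -1.686] [0.4982 0.2175 0.2093] [-3.14140825e+00 -1.96983377e-04  3.13118973e-03]
top24 63 ((0.5317988395690918, -0.13240277767181396), (0.03339097276329994, 0.013403057120740414), 28.566621780395508) [ 0.5318 -0.1322  0.0708] 31.0
top12 63 ((0.5318182706832886, -0.132832869887352), (0.03347773477435112, 0.013432981446385384), 27.918237686157227) [ 0.5313 -0.1325  0.0708] 28.9
top0 62 ((0.5319475531578064, -0.13277748227119446), (0.03327491134405136, 0.013673316687345505), 27.83441925048828) [ 0.5316 -0.1326  0.0704] 29.2
```

Request:
carry_out:
  plan: [0.0034, -0.0349, 0, 6.95, 0.0034, -0.0349, 0, 6.95, 0.0034, -0.0349, 0, 6.95, 0.0034, -0.0349, 0, 6.95, 0.0034, -0.0349, 0, 6.95]

```text
time_s: 38.68
tcp_pos: [0.5154, 0.0387, 0.2097]
eef_rot: [3.141, -0.0, 0.612]
wrist_force: [1.0, -0.6, 0.5]
width: 0.353
grasp_force: 0.0
```

Request:
carry_out:
  plan: [0.0034, -0.0349, 0, 6.95, 0.0034, -0.0349, 0, 6.95, 0.0034, -0.0349, 0, 6.95, 0.0034, -0.0349, 0, 6.95, 0.0034, -0.0349, 0, 6.95]

```text
time_s: 39.1
tcp_pos: [0.5319, -0.1361, 0.2097]
eef_rot: [3.141, 0.001, 1.217]
wrist_force: [0.2, 1.4, -0.3]
width: 0.348
grasp_force: 0.0
```

Request:
carry_out:
  plan: [0, 0, 0, 6.95, 0, 0, 0, 6.95, 0, 0, 0, 6.95, 0, 0, 0, 6.95, 0, 0, 0, 6.95]

```text
time_s: 39.52
tcp_pos: [0.532, -0.1343, 0.2095]
eef_rot: [-3.141, 0.001, 1.824]
wrist_force: [-0.2, -0.5, 0.6]
width: 0.345
grasp_force: 0.0
```

Request:
carry_out:
  plan: [0, 0, 0, 6.95, 0, 0, 0, 6.95, 0, 0, 0, 6.95, 0, 0, 0, 6.95, 0, 0, 0, 6.95]

```text
time_s: 39.93
tcp_pos: [0.532, -0.1343, 0.2095]
eef_rot: [-3.141, 0.001, 2.431]
wrist_force: [-0.7, -0.2, 0.0]
width: 0.349
grasp_force: 0.0
```

Request:
carry_out:
  plan: [0, 0, 0, 6.95, 0, 0, 0, 6.95, 0, 0, 0, 6.95, 0, 0, 0, 6.95, 0, 0, 0, 6.95]

```text
time_s: 40.35
tcp_pos: [0.532, -0.1343, 0.2095]
eef_rot: [-3.141, 0.0, 3.037]
wrist_force: [0.8, -0.7, 0.6]
width: 0.349
grasp_force: 0.0
```

Request:
carry_out:
  plan: [0, 0, 0, 6.95, 0, 0, 0, 6.95, 0, 0, 0, 6.95, 0, 0, 0, 6.95, 0, 0, 0, 6.95]

```text
time_s: 40.77
tcp_pos: [0.532, -0.1343, 0.2095]
eef_rot: [-3.141, -0.0, -2.639]
wrist_force: [-0.1, -0.8, -1.2]
width: 0.35
grasp_force: 0.0
```

Request:
carry_out:
  plan: [0, 0, 0, 0, 0, 0, 0, 0]

```text
time_s: 40.93
tcp_pos: [0.5321, -0.1339, 0.2093]
eef_rot: [-3.141, -0.0, -2.649]
wrist_force: [0.0, -0.6, 0.2]
width: 0.347
grasp_force: 0.0
```

```bash
python3 - <<'E'
from rig import manip
import numpy as np
o=manip.get_obs();print(np.round(o["q"],3),np.round(o["tcp_pos"],4),np.degrees(o["eef_rot"]))
E
```

```text
[ 0.591  0.908 -0.818  1.682  0.807  0.923  1.511] [ 0.5321 -0.1339  0.2093] [-1.79991419e+02 -1.98080089e-02 -1.51765317e+02]
```

Request:
carry_out:
  plan: [0, 0.0024, -0.03, 0, 0, 0, -0.03, 0, 0, 0, -0.027, 0, 0, 0, 0, 0, 0, 0, 0, 0]

```text
time_s: 41.35
tcp_pos: [0.5323, -0.1306, 0.1225]
eef_rot: [3.141, -0.001, -2.647]
wrist_force: [0.7, -0.1, 0.4]
width: 0.35
grasp_force: 0.0
```

Request:
carry_out:
  plan: [0, 0, 0, 0, 0, 0, 0, 0, 0, 0, 0, 0, 0, 0, 0, 0, 0, 0, 0, 0]
  fingers: 1
  force: 30

```text
time_s: 41.77
tcp_pos: [0.5336, -0.1318, 0.1243]
eef_rot: [-3.138, 0.002, -2.646]
wrist_force: [4.7, -6.9, 1.5]
width: 0.16
grasp_force: 32.4
```

Request:
carry_out:
  plan: [0.001, -0.001, 0, 0, 0, 0, 0, -6.86, 0, 0, 0, -6.86, 0, 0, 0, -6.86, 0, 0, 0, -6.86]

```text
time_s: 42.18
tcp_pos: [0.5339, -0.1321, 0.1242]
eef_rot: [-3.14, 0.002, -3.13]
wrist_force: [-4.2, -1.3, 8.1]
width: 0.154
grasp_force: 33.5
```

Request:
carry_out:
  plan: [0, 0, 0, -6.86, 0, 0, 0, -6.86, 0, 0, 0, -6.86, 0, 0, 0, -6.86, 0, 0, 0, -6.86]

```text
time_s: 42.6
tcp_pos: [0.534, -0.1321, 0.1243]
eef_rot: [3.142, 0.002, 2.554]
wrist_force: [-3.5, -3.0, 6.7]
width: 0.157
grasp_force: 33.4
```

Request:
carry_out:
  plan: [0, 0, 0, -6.86, 0, 0, 0, -6.86, 0, 0, 0, -6.86, 0, 0, 0, -6.86, 0, 0, 0, -6.86]

```text
time_s: 43.02
tcp_pos: [0.5339, -0.1322, 0.1242]
eef_rot: [3.14, 0.002, 1.956]
wrist_force: [-3.6, -3.9, 7.9]
width: 0.157
grasp_force: 33.5
```

Request:
carry_out:
  plan: [0, 0, 0, -6.86, 0, 0, 0, -6.86, 0, 0, 0, -6.86, 0, 0, 0, -6.86, 0, 0, 0, 0]

```text
time_s: 43.43
tcp_pos: [0.5339, -0.1322, 0.1242]
eef_rot: [3.14, 0.001, 1.474]
wrist_force: [-3.7, -5.4, 9.1]
width: 0.158
grasp_force: 33.6
```

Request:
carry_out:
  plan: [0, 0, 0, 0, 0, 0, 0, 0]

```text
time_s: 43.6
tcp_pos: [0.5339, -0.1322, 0.1243]
eef_rot: [3.14, 0.001, 1.482]
wrist_force: [-3.6, -4.6, 10.1]
width: 0.156
grasp_force: 33.6
```

Request:
carry_out:
  plan: [0, 0, 0, 0, 0, 0, 0, 0, 0, 0, 0, 0, 0, 0, 0, 0]
  fingers: 0.3

```text
time_s: 43.93
tcp_pos: [0.5338, -0.1314, 0.1228]
eef_rot: [3.141, -0.0, 1.484]
wrist_force: [1.1, 0.3, 0.2]
width: 0.349
grasp_force: 0.0
```

Request:
carry_out:
  plan: [0, 0, 0.03, 0, 0, 0, 0.03, 0, 0, 0, 0.03, 0, -0.01, 0.035, 0, 0, -0.01, 0.035, 0, 0]

```text
time_s: 44.35
tcp_pos: [0.5137, -0.062, 0.2138]
eef_rot: [3.139, -0.0, 1.48]
wrist_force: [1.1, 2.2, -1.0]
width: 0.35
grasp_force: 0.0
```

Request:
carry_out:
  plan: [-0.01, 0.035, 0, 0, -0.01, 0.035, 0, 0, -0.01, 0.035, 0, 0, 0, 0.035, 0, 0, 0, 0, 0, 0]
  fingers: 1

```text
time_s: 44.77
tcp_pos: [0.4829, 0.0854, 0.2128]
eef_rot: [3.141, -0.004, 1.492]
wrist_force: [0.3, 1.1, 0.8]
width: -0.001
grasp_force: 0.0
```

```bash
cat > dial.py <<'E'
import sys
from meas import *
n=sys.argv[1];c=dict(np.load(f"top{n}.npz"));P=cloud(c);m=(P[...,2]>.06)&(P[...,2]<.08)&(abs(P[...,0]-.53)<.03)&(abs(P[...,1]+.13)<.03);Q=P[m]
w,v=np.linalg.eigh(np.cov(Q[:,:2].T));print("bar",len(Q),cv2.minAreaRect(Q[:,:2].astype(np.float32)),Q.mean(0).round(4),np.degrees(np.arctan2(v[1,1],v[0,1])).round(1))
g=c["frame"][m].astype(int).min(1);i=np.argsort(-g)[:6];print("bright",Q[i][:,:2].round(3).tolist(),g[i],np.median(g))
E
python3 look.py 25; python3 dial.py 25
```

```text
44.77 [0.4829 0.0854 0.2128] [ 3.141 -0.004  1.492] [0.3 1.1 0.8] -0.001 0.0
top green [320.4 241.2] 44 [ 0.4758 -0.1327  0.0469]
top orange [331.3 223.9] 9 [ 0.5285 -0.1672  0.0293]
scene green [317.  198.5] 6 [ 0.4767 -0.1312  0.0478]
bowl (array([0.4837, 0.4141]), array([0.1327, 0.1361]), 59.93, 218)
bar 63 ((0.5316277146339417, -0.1325729787349701), (0.03238840401172638, 0.014068638905882835), 84.49069213867188) [ 0.5312 -0.1319  0.0704] 84.8
bright [[0.53, -0.142], [0.53, -0.145], [0.533, -0.137], [0.53, -0.148], [0.533, -0.142], [0.531, -0.137]] [128 128 127 124 122 120] 99.0
```

Dial bar lies at 84.8° with the bright pointer on the -y side: pointer 4.80 rad, at the orange mark. Now the start button.

Request:
carry_out:
  plan: [-0.0011, -0.035, 0, 0, -0.0011, -0.035, 0, 0, -0.0011, -0.035, 0, 0, -0.0011, -0.035, 0, 0, -0.0011, -0.035, 0, 0]

```text
time_s: 45.28
tcp_pos: [0.4775, -0.0995, 0.2125]
eef_rot: [-3.141, 0.0, 1.482]
wrist_force: [0.9, -0.3, -0.8]
width: 0.005
grasp_force: 0.0
```

Request:
carry_out:
  plan: [-0.0011, -0.035, 0, 0, 0, 0, 0, 0, 0, 0, -0.03, 0, 0, 0, -0.03, 0, 0, 0, -0.024, 0]

```text
time_s: 45.7
tcp_pos: [0.4764, -0.1328, 0.1269]
eef_rot: [-3.141, 0.0, 1.482]
wrist_force: [-0.2, -0.7, -1.3]
width: -0.002
grasp_force: 0.0
```

Request:
carry_out:
  plan: [0, 0, 0, 0, 0, 0, 0, 0]

```text
time_s: 45.87
tcp_pos: [0.4765, -0.1321, 0.1283]
eef_rot: [-3.14, 0.0, 1.483]
wrist_force: [0.4, 0.1, 0.8]
width: 0.004
grasp_force: 0.0
```

Request:
carry_out:
  plan: [0, 0, -0.003, 0, 0, 0, -0.003, 0, 0, 0, 0, 0]

```text
time_s: 46.12
tcp_pos: [0.4772, -0.1318, 0.123]
eef_rot: [3.141, 0.0, 1.484]
wrist_force: [0.6, 0.4, -0.4]
width: 0.004
grasp_force: 0.0
```

Request:
carry_out:
  plan: [0, 0, -0.002, 0, 0, 0, -0.002, 0, 0, 0, 0, 0]

```text
time_s: 46.37
tcp_pos: [0.4772, -0.1317, 0.1184]
eef_rot: [3.141, 0.0, 1.484]
wrist_force: [1.6, -1.2, 3.4]
width: 0.002
grasp_force: 1.8
```

Contact made (3.4 N); pressing to the stop.

Request:
carry_out:
  plan: [0, 0, -0.001, 0, 0, 0, -0.001, 0, 0, 0, -0.001, 0, 0, 0, 0, 0, 0, 0, 0, 0]

```text
time_s: 46.78
tcp_pos: [0.4773, -0.1317, 0.1163]
eef_rot: [3.14, 0.001, 1.484]
wrist_force: [-1.5, -1.0, 27.8]
width: 0.004
grasp_force: 13.4
```

Request:
carry_out:
  plan: [0, 0, -0.001, 0, 0, 0, 0, 0, 0, 0, 0, 0]

```text
time_s: 47.03
tcp_pos: [0.4773, -0.1317, 0.1159]
eef_rot: [3.14, 0.001, 1.484]
wrist_force: [-5.0, 0.5, 46.0]
width: 0.003
grasp_force: 22.8
```

The stop is reached (46 N, about 5 mm of travel). Releasing and checking everything.

Request:
carry_out:
  plan: [0, 0, 0.01, 0, 0, 0, 0.03, 0, 0, 0, 0.04, 0, 0, -0.03, 0.03, 0, 0, -0.04, 0, 0]

```text
time_s: 47.45
tcp_pos: [0.4786, -0.1996, 0.229]
eef_rot: [3.136, 0.0, 1.489]
wrist_force: [0.8, 0.5, 0.7]
width: -0.002
grasp_force: 0.0
```

Request:
carry_out:
  plan: [-0.01, -0.04, 0, 0, -0.01, -0.04, 0, 0, -0.01, -0.04, 0, 0, 0, 0, 0, 0, 0, 0, 0, 0]

```text
time_s: 47.87
tcp_pos: [0.4457, -0.3228, 0.2233]
eef_rot: [-3.141, -0.0, 1.48]
wrist_force: [0.4, 1.6, 0.5]
width: 0.003
grasp_force: 0.0
```

```bash
python3 look.py 26; python3 dial.py 26; for y in .1075 .0555 .003; do python3 bay.py 26 $y; done; python3 - <<'E'
from h import *
for nm in("top","scene"):
    c=dict(np.load(nm+"26.npz"));C=cloud(c);h=cv2.cvtColor(c["frame"],cv2.COLOR_RGB2HSV)
    d=np.hypot(C[...,0]-.4838,C[...,1]-.4138)<.055
    m=d&(h[...,2]<85)&(C[...,2]<.06);print(nm,"dark in bowl",m.sum(),np.median(C[m],0).round(3) if m.any() else None)
E
```

```text
47.87 [ 0.4457 -0.3228  0.2233] [-3.141 -0.     1.48 ] [0.4 1.6 0.5] 0.003 0.0
top green [237.2 229.9] 103 [0.51   0.1065 0.0339]
top green [255.1 229.9] 103 [0.5102 0.0548 0.0343]
top green [272.8 229.7] 99 [0.5102 0.0027 0.0353]
top green [320.2 241.2] 38 [ 0.4751 -0.132   0.0467]
top orange [331.3 223.9] 9 [ 0.5287 -0.1674  0.0241]
top orange [237.8 238.2] 31 [0.4867 0.1032 0.0366]
top orange [254.8 238. ] 28 [0.4868 0.056  0.0357]
top orange [272.2 237.8] 20 [0.4877 0.0056 0.0342]
bowl (array([0.4836, 0.4134]), array([0.1338, 0.1342]), 86.14, 229)
bar 62 ((0.532417356967926, -0.1323322355747223), (0.03186063840985298, 0.015633411705493927), 87.58356475830078) [ 0.5312 -0.1322  0.0709] 84.0
bright [[0.532, -0.136], [0.53, -0.145], [0.53, -0.142], [0.533, -0.145], [0.53, -0.148], [0.533, -0.142]] [132 132 128 127 127 126] 102.5
[(476, 41), (480, 41), (484, 43), (488, 38), (492, 37), (496, 35), (500, 35), (504, 33), (508, 38), (512, 35), (516, 34), (520, 36), (524, 36), (528, 33), (532, 16), (536, 13), (540, 13), (544, 15), (548, 26)]
[(476, 43), (480, 46), (484, 41), (488, 35), (492, 36), (496, 37), (500, 35), (504, 37), (508, 34), (512, 35), (516, 34), (520, 36), (524, 33), (528, 38), (532, 23), (536, 16), (540, 8), (544, 16), (548, 22)]
[(476, 41), (480, 46), (484, 43), (488, 38), (492, 36), (496, 38), (500, 37), (504, 40), (508, 38), (512, 34), (516, 36), (520, 37), (524, 37), (528, 33), (532, 28), (536, 16), (540, 15), (544, 16), (548, 21)]
top dark in bowl 89 [0.48  0.413 0.029]
scene dark in bowl 0 None
```

```bash
python3 -c "
from rig import manip
print(manip.job_done())"
```

```text
the job is handed in; nothing more can be done
None
```

I've handed the job in, and my last camera check agreed on every point: blue cell in the bowl, the three green cells level in bays 1–3, dial at about 4.8 rad, start button pressed to its stop and back up. No verdict came back.

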